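# Change the cones and set up the thread winder

## Robot

A 6-joint arm with a two-finger parallel gripper is mounted at the origin on the work surface. World frame = base frame: x ahead of the robot, y to its left, z up, the work surface at z = 0. Lengths are in m, angles in rad, forces in N, time in s.
With the tool pointing down it reaches from about 0.35 to 0.95 m from the base axis. Payload 17.4 kg.
Tool frame: the origin (TCP) lies at the very end of the fingers, on their centre line; the grasp point (between the pads) lies 19 mm behind it; x points along the fingers, z is the direction in which the jaws open and shut, and the axes are right-handed (so a half turn about x gives the same grasp; the last joint's range is limited). The gripper opens to 93 mm and grips with 3 to 60 N. Pads are 15 mm wide; open, the fingers measure 128 mm over their backs; the gripper's body (75 mm by 188 mm) begins 65 mm behind the grasp point.
Start: joints at [1.176, 0.116, 1.442, -0, 1.584, -0.038], TCP at [0.236, 0.632, 0.219] pointing down, gripper open.
Joint ranges: [-2.83, 2.83], [-0.83, 2.19], [0.07, 2.5], [-1.14, 4.28], [0.01, 3], [-2.97, 2.97]. Speed limits (rad/s): [1.89, 1.89, 2.22, 3.14, 3.14, 3.14].

## Interface

Orientations are given as a unit quaternion [w, x, y, z].
In Python, from bench import env gives the robot as it stands.
- The arm moves only by the tool apply_moves, never from a script. Its argument "series" is a list of rows, each a list of 3 entries, a list of its own where there are three numbers: the shift along the tool's x, y, z normalised to -1 to 1, where 1 is 0.1 m, then the turn about the tool's x normalised to -1 to 1, where 1 is 1.5 rad, then the opening, from -1 (shut) to 1 (fully open), so that 0 is half open. A call has 1 to 12 rows; each row is the pose to reach, as a shift and turn from the pose commanded when the call began, along the tool's axes at that moment; what a row does not reach only later rows make up. A row lasts 1/8 s, in which the tool goes at most 62.5 mm and 10.7 degrees, less where a joint would pass 70% of its speed; a pose out of reach is approached as far as the arm can. A call with a number of a shift or a turn outside -1 to 1 is refused whole. A call with a gripper value outside its range is refused whole. The fingers move at their own pace and stop on an object; "squeeze" is the grip in N (left out, the last holds). Time passes only in rows, so rows that repeat a pose let the fingers close. It gives the time, the measured TCP pose, the force and the opening at its end, in the units of the state.
- env.get_state(): the state, without advancing time (a new reading comes with each control period).
- env.read_camera(name): name is "side" or "top"; returns a dict with "color" (480x640x3 uint8, red, green, blue), "z_map" (480x640 float32, m along the optical axis (not along the pixel's ray), 0 where there is no reading), "fx", "fy", "cx", "cy" (pixels), "dist_coeffs" ([k1, k2, p1, p2, k3] as OpenCV has them; the pictures are not rectified), "world_from_camera" (4x4, takes a point from camera to world coordinates). Camera axes: x right, y up, looking along -z (the intrinsics and any distortion apply to the point x, -y, -z); pixel columns grow to the right and rows downward; lengths in m; the calibration is good to about 2 mm. A picture is of the moment at which its call begins.
- env.sign_off(): hands the job in, once; it reports no verdict.
The state is a dict: "time_s": time; "joint_positions": joint angles; "dq": joint speeds; "joint_efforts": joint torques, N m; "ee_pos": TCP position; "orientation": TCP orientation; "ft_force": force on the tool from outside, world axes, zero at the start; "moment": the same for the moment, N m; "gripper_width": opening from 0.0 (shut) to 1.0 (fully open).
Only numpy, scipy, OpenCV 4.12 (cv2) and the standard library are available. Lean on these libraries where they do the work, as an engineer would, in place of code of your own. Each camera call takes 0.05 s, during which the arm holds its last target.

## Task

Set the thread winder up for the next job: put every empty cone core from the feed tray into the cardboard empties box and stand every full cone of thread upright in the middle of a round rubber pad of the tray, one to a pad. Turn the bar-shaped nut on top of the take-up spool clockwise until it clicks past its detent and stays locked, and turn the round tension knob clockwise until the pointer of the sprung arm lines up with the brass set marker, moving the arm only by its knob and leaving the marker where it is. Once the nut is locked, push the guard door shut until it seats on its catch; leave everything else on the table where it is.

Things in the scene. Friction and masses are not known exactly. Their poses are not given: they have to be found in the camera images.
- cone_a: Full cone of navy thread, 118 mm tall, standing upright on the table: wound body 68 mm across near the foot, tapering to 50 mm across at 92 mm height (about 55 mm across at 70 mm height), then the bare white nose of its core, 35 mm across. 0.15 kg. Origin: centre of its foot; z up its axis. It may be absent.
- cone_b: Full cone of navy thread, 118 mm tall, standing upright on the table: wound body 68 mm across near the foot, tapering to 50 mm across at 92 mm height (about 55 mm across at 70 mm height), then the bare white nose of its core, 35 mm across. 0.15 kg. Origin: centre of its foot; z up its axis. It may be absent.
- cone_c: Full cone of navy thread, 118 mm tall, standing upright on the table: wound body 68 mm across near the foot, tapering to 50 mm across at 92 mm height (about 55 mm across at 70 mm height), then the bare white nose of its core, 35 mm across. 0.15 kg. Origin: centre of its foot; z up its axis. It may be absent.
- core_a: Empty cone core, bare smooth white plastic with no thread: a plain cone 118 mm tall, 62 mm across at the foot and 32 mm at the top (about 41 mm across at 80 mm height). Starts upright on one of the outer pads of the feed tray; if knocked it may stand elsewhere or lie. Origin: centre of its foot; z up its axis. It may be absent.
- core_b: Empty cone core, bare smooth white plastic with no thread: a plain cone 118 mm tall, 62 mm across at the foot and 32 mm at the top (about 41 mm across at 80 mm height). Starts upright on one of the outer pads of the feed tray; if knocked it may stand elsewhere or lie. Origin: centre of its foot; z up its axis. It may be absent.
- winder: Fixed white thread winder, origin at table height, x away from its control panel, y left. Housing x -100..130, y -173..173 mm; deck 90 mm high. Right: take-up spool on a spindle (x 0, y -85) boxed by clear guard walls at y -172, y -2 and x 82, 190 mm above the table, open on top. Left: tension unit (x -35, y 85). Thin mast at x 112, y 150, 240 mm high.
- spool_nut (a joint): Turn of the spool nut, rad; grows clockwise seen from above. Starts loose, at about 0.1. Its detent resists (up to about 0.4 N m) until its crest at about 0.72, then it snaps over with a click and rests locked at 1.35 (stop at 1.5). Let go before the crest it springs back to about 0.1.
- nut_grip (a point): Grip point of the spool nut, on its vertical axis, 13 mm below its top (top 211 mm above the table). Its grip is an upright black bar 66 mm long, 18 mm thick and 32 mm high on a collar 44 mm across; this point's x axis runs along the bar and turns with the nut.
- knob_grip (a point): Grip point of the tension knob, on its vertical axis, half-way up: a round fluted black knob 46 mm across, 30 mm high, top 166 mm above the table. Clockwise seen from above swings the arm clockwise, 0.14 rad per rad of knob; anticlockwise lets it return. It turns with up to 0.3 N m, stays where left and has 5 rad of travel.
- pointer_tip (a point): Pointer tip of the tension arm, 100 mm from the knob's axis (14 mm of tip travel per rad of knob), 114 mm above the table, over a white scale on the deck. At rest the arm points to the winder's back left.
- tension_arm: The sprung tension arm itself, a flat steel bar just below the knob, its top 115 mm above the table; not to be pushed by hand. Origin on the knob's axis.
- mark (a point): Where the pointer tip must come: in line with the brass set marker (a tab 20 x 7 mm riding on the outer edge of the scale, pointing at the knob), at the tip's own radius and height. The marker's place differs from job to job, always 0.25 to 0.6 rad clockwise of the arm at the start.
- guard_door (a joint): Swing of the guard door, rad: grows as it closes; starts open, within 0.1 of 0 (1.0 to 1.2 rad from shut); 1.10 is shut and seated on its catch. A roller catch resists from about 0.65 to a crest at 0.96 (up to 0.6 N m, 5 N near the free edge), then pulls the door home. Elsewhere it stays where it is left.
- door_hinge (a point): On the door's vertical hinge axis, half-way up, at the guard's right front corner. The door, clear in an aluminium frame, is 168 mm wide from here, 96 mm high (93 to 189 mm above the table), 8 mm thick; shut, it lies towards the winder's +y; it opens to the winder's -x side, to the robot. A black pull, 13 mm proud, sits on its outer face 12 mm from the free edge.
- empties_box: Open-topped cardboard box for empties, fixed, 170 (its x) x 190 (its y) x 90 mm high, walls and floor 5 mm. Origin: centre of its underside.
- pad0 (a point): Centre of the top of the near (robot end) pad of the feed tray (a fixed grey plate 320 x 110 x 10 mm with three round rubber pads in a row along its length, 100 mm apart), 10 mm above the table; x along the row; the pad is an 80 mm disc, flush with the plate, no rim.
- pad1 (a point): Centre of the top of the middle pad of the feed tray (a fixed grey plate 320 x 110 x 10 mm with three round rubber pads in a row along its length, 100 mm apart), 10 mm above the table; x along the row; the pad is an 80 mm disc, flush with the plate, no rim.
- pad2 (a point): Centre of the top of the far pad of the feed tray (a fixed grey plate 320 x 110 x 10 mm with three round rubber pads in a row along its length, 100 mm apart), 10 mm above the table; x along the row; the pad is an 80 mm disc, flush with the plate, no rim.
- snips: Bystander, to be left alone: thread snips, steel, 110 mm long, lying flat. Origin: middle of its length, underside.
- screwdriver: Bystander, to be left alone: screwdriver, 200 mm long, lying flat. Origin: middle of its length, underside.
- tape_roll: Bystander, to be left alone: roll of packing tape, 100 mm across, 48 mm high. Origin: centre of its underside.
- oil_bottle: Bystander, to be left alone: small clear oil bottle, 36 mm across, 110 mm tall. Origin: centre of its underside.
- mug: Bystander, to be left alone: white mug, 80 mm across, 90 mm tall. Origin: centre of its underside.
- mini_spool: Bystander, to be left alone: small wooden spool, 40 mm across, 55 mm tall. Origin: centre of its underside.
Things that resemble listed ones, but are neither listed nor needed, are in the scene too. Leave any red look-alike of the cone_a alone. What is shaped like the cone_c but pink is not meant.

How it is judged:
By the outcome, as a careful person would: the job done as asked, in the order asked, and still so for the second after the job is handed in, with the robot touching nothing.
Of cone_a, cone_b, cone_c only 2 to 3 are there at a start; the rules pass over those that are not, and their reading is None.
Of core_a, core_b only 1 to 2 are there at a start; the rules pass over those that are not, and their reading is None.
At some moment in a run one of cone_a, cone_b, cone_c, core_a, core_b may be knocked a few centimetres aside while the robot is not near it.
It also fails if it takes over 210 s, if anything falls off the work surface, if the arm or the gripper's body presses on something with over 40 N, if the wrist force passes 120 N, or if a joint passes its speed limit or range.

## Working session

There is one attempt and no reset: what is moved stays moved. The work goes in short steps, Python scripts to look and compute and a tool call to move; the robot and the scene stay as the last step left them, time stands still between calls to the robot, and variables do not carry over. Pictures are saved under pics/ and viewed, and the job is handed in when it is done.

Besides the shell and the picture viewer there is one more tool, called after ">>>" in YAML: its name, and indented under it one key for each argument. apply_moves: Moves the arm, as the interface text tells. Scaled input: -1 to 1 covers 0.1 m each way for a shift and 1.5 rad each way for a turn. Its arguments: {"type":"object","properties":{"series":{"type":"array","items":{"type":"array"}},"squeeze":{"type":"number"}},"required":["series"]}

```bash
mkdir -p pics; ls
cat > h.py <<'E'
import numpy as np, cv2
from bench import env
def grab(n,tag):
    c=env.read_camera(n)
    cv2.imwrite(f'pics/{tag}.png',c['color'][:,:,::-1])
    np.savez(f'{tag}.npz',**{k:np.array(v) for k,v in c.items()})
    return c
def load(tag):
    return dict(np.load(f'{tag}.npz'))
def KD(c):
    return np.array([[c['fx'],0,c['cx']],[0,c['fy'],c['cy']],[0,0,1]],float),np.array(c['dist_coeffs'],float)
def rays(c,uv):
    K,D=KD(c); uv=np.array(uv,float).reshape(-1,1,2)
    n=cv2.undistortPoints(uv,K,D).reshape(-1,2)
    d=np.c_[n[:,0],-n[:,1],-np.ones(len(n))]
    T=np.array(c['world_from_camera']); return T[:3,3],d@T[:3,:3].T
def onz(c,uv,z):
    o,d=rays(c,uv); return o+d*((z-o[2])/d[:,2])[:,None]
def bydepth(c,uv):
    o,d=rays(c,uv); uv=np.array(uv).reshape(-1,2).astype(int)
    return o+d*np.array(c['z_map'])[uv[:,1],uv[:,0]][:,None]
def proj(c,P):
    K,D=KD(c);T=np.linalg.inv(np.array(c['world_from_camera']))
    p=np.array(P,float).reshape(-1,3)@T[:3,:3].T+T[:3,3]
    p=p*[1,-1,-1]
    return cv2.projectPoints(p,np.zeros(3),np.zeros(3),K,D)[0].reshape(-1,2)
def cloud(c):
    v,u=np.mgrid[0:480,0:640]
    return bydepth(c,np.c_[u.ravel(),v.ravel()]).reshape(480,640,3)
E
python3 - <<'E'
from h import *
for n in('top','side'):
    c=grab(n,n+'0'); print(n,c['fx'],c['dist_coeffs'],np.round(c['world_from_camera'],3).tolist())
s=env.get_state(); print({k:np.round(v,3).tolist() for k,v in s.items()})
E
```

```text
pics
top 574.4724078220686 [-0.08035189  0.          0.          0.          0.        ] [[0.003, 0.997, -0.077, 0.402], [-1.0, 0.003, 0.004, -0.004], [0.004, 0.077, 0.997, 1.619], [0.0, 0.0, 0.0, 1.0]]
side 455.99255413569074 [0.01553694 0.         0.         0.         0.        ] [[0.922, 0.19, -0.336, 0.069], [-0.386, 0.48, -0.788, -1.054], [0.011, 0.856, 0.516, 0.828], [0.0, 0.0, 0.0, 1.0]]
{'time_s': 0.1, 'joint_positions': [1.176, 0.116, 1.442, -0.0, 1.584, -0.038], 'dq': [-0.001, -0.001, -0.003, 0.0, -0.0, -0.0], 'joint_efforts': [0.002, -72.289, -62.387, 0.078, 0.023, -0.0], 'ee_pos': [0.236, 0.632, 0.218], 'orientation': [0.58, -0.404, 0.581, 0.403], 'ft_force': [-0.478, -0.197, -0.4], 'moment': [-0.047, -0.024, -0.04], 'gripper_width': 1.002}
```

View pics/top0.png

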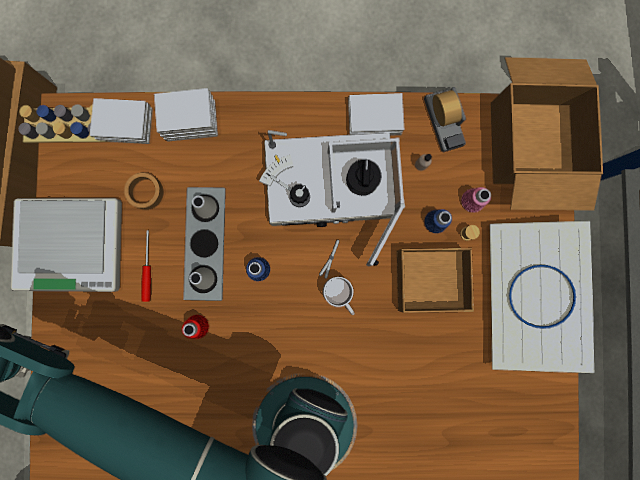

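View pics/side0.png

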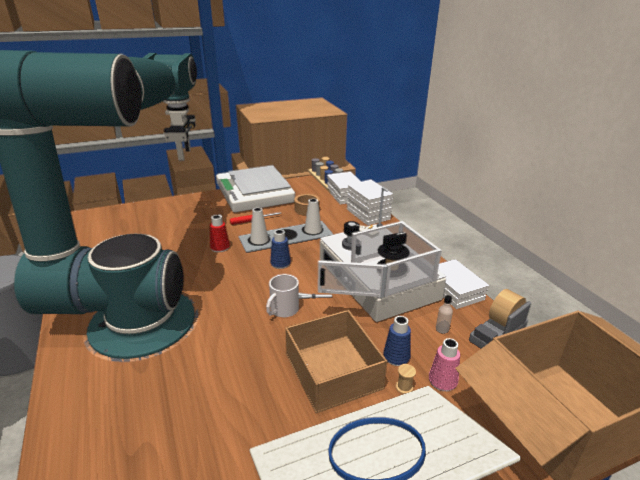

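The top view shows navy cones at (258,268) and (438,219). The red cone at (195,327) and the pink one at (477,198) are look-alikes to leave alone. White cores stand on the outer pads at (205,205) and (203,279). The small box at (435,278) looks like the empties box, since the big flapped carton at (550,130) is too large. I'll measure these now.

Run:
```python
from h import *
c=load('top0'); P=cloud(c)
img=c['color']; hsv=cv2.cvtColor(img,cv2.COLOR_RGB2HSV)
def blobs(m,name,mn=40):
    n,l,st,ce=cv2.connectedComponentsWithStats(m.astype(np.uint8))
    for i in range(1,n):
        if st[i,4]>mn: print(name,st[i],ce[i].round(1),P[l==i].mean(0).round(3), 'zmax',P[l==i][:,2].max().round(3))
navy=(hsv[...,0]>100)&(hsv[...,0]<125)&(hsv[...,1]>130)&(hsv[...,2]>25)
blobs(navy,'navy')
# tops of cones: depth near 0.118/0.128
for nm,(u,v),zt in [('navyA',(258,268),.118),('navyB',(438,219),.118),('core0',(205,205),.128),('core1',(203,279),.128)]:
    w=np.zeros((480,640),bool); w[v-30:v+30,u-30:u+30]=1
    m=w&(abs(P[...,2]-zt)<.006)
    uu=np.argwhere(m)[:,::-1]; (cx,cy),r=cv2.minEnclosingCircle(uu.astype(np.float32))
    print(nm,m.sum(),(cx,cy,r),onz(c,[[cx,cy]],zt).round(4),P[m].mean(0).round(4), r/574*1.5)
# boxes
w=np.zeros((480,640),bool); w[235:325,385:485]=1
m=w&(abs(P[...,2]-.09)<.006); print('box',P[m].min(0),P[m].max(0)); 
uu=P[m][:,:2].astype(np.float32)*1000; print(cv2.minAreaRect(uu))
# tray
w=np.zeros((480,640),bool); w[180:305,178:230]=1
m=w&(abs(P[...,2]-.01)<.004)&(hsv[...,1]<60); print('tray',cv2.minAreaRect(P[m][:,:2].astype(np.float32)*1000))
m=w&(img.max(2)<60)&(abs(P[...,2]-.01)<.006); blobs(m,'pads')
for n,b in [('w',(130,230,255,415))]:
    cv2.imwrite('pics/win0.png',cv2.resize(img[b[0]:b[1],b[2]:b[3],::-1],None,fx=5,fy=5,interpolation=cv2.INTER_CUBIC))
cv2.imwrite('pics/tray0.png',cv2.resize(img[180:345,120:280,::-1],None,fx=3.5,fy=3.5,interpolation=cv2.INTER_CUBIC))
s=load('side0')['color']
cv2.imwrite('pics/sw0.png',cv2.resize(s[180:315,315:445,::-1],None,fx=4.4,fy=4.4,interpolation=cv2.INTER_CUBIC))
```

```text
navy [ 37 106  19  15 186] [ 45.7 113. ] [0.87  0.73  0.066] zmax 1.619
navy [ 70 122  19  16 183] [ 79.1 129.6] [0.818 0.628 0.075] zmax 1.619
navy [601 149  39  31 592] [621.1 164.2] [ 0.848 -1.206 -0.489] zmax 1.619
navy [425 210  26  23 274] [434.1 222.2] [ 0.563 -0.35   0.079] zmax 1.619
navy [247 258  23  23 255] [259.6 269.3] [0.434 0.121 0.071] zmax 0.103
navy [509 265  67  63 355] [543.6 297.4] [ 0.36  -0.635  0.109] zmax 0.143
navyA 113 (254.6012725830078, 267.9303894042969, 6.142855167388916) [[0.4367 0.1306 0.118 ]] [0.4369 0.1307 0.1179] 0.016052757406068596
navyB 114 (444.1206970214844, 217.2586212158203, 6.534790515899658) [[ 0.5717 -0.3681  0.118 ]] [ 0.5731 -0.3685  0.1184] 0.017076978700086218
core0 119 (197.89784240722656, 201.4462432861328, 6.615071773529053) [[0.61   0.2805 0.128 ]] [0.6106 0.2806 0.1278] 0.01728677292734073
core1 126 (195.42857360839844, 277.5714416503906, 6.6179351806640625) [[0.4108 0.2834 0.128 ]] [0.4104 0.2842 0.1276] 0.017294255698599468
box [ 0.32126033 -0.45158577  0.08400313] [ 0.492515   -0.25885614  0.09584785]
((407.22509765625, -355.0798034667969), (170.98536682128906, 191.3468017578125), 0.9702750444412231)
tray ((508.79986572265625, 283.8057861328125), (110.15836334228516, 319.21630859375), 89.30733489990234)
pads [192 207  27  15 105] [205.3 216.3] [0.584 0.281 0.011] zmax 0.016
pads [191 230  27  27 523] [203.9 242.9] [0.509 0.284 0.01 ] zmax 0.016
pads [189 265  28  28 179] [204.7 279.9] [0.405 0.28  0.011] zmax 0.016
```

View pics/tray0.png

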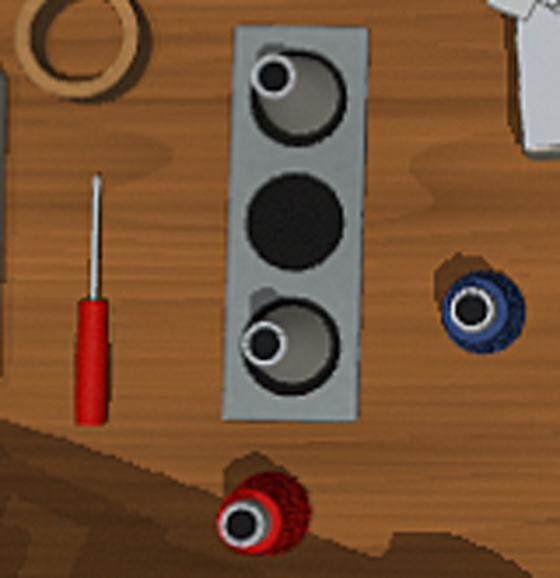

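View pics/win0.png

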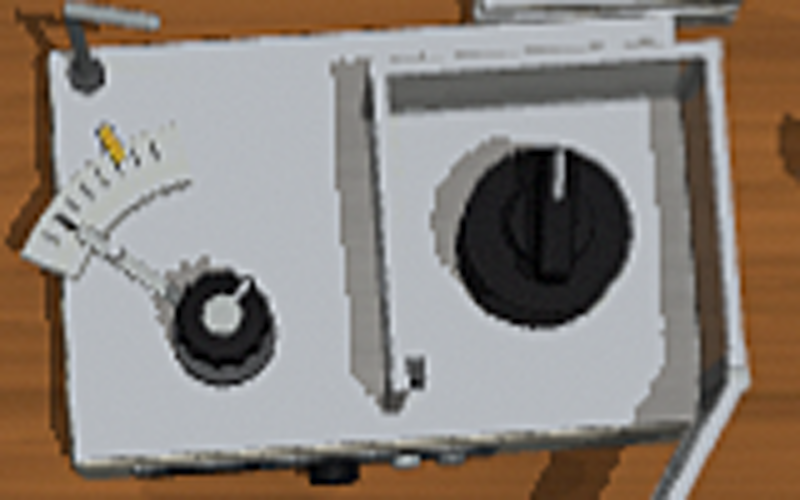

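View pics/sw0.png

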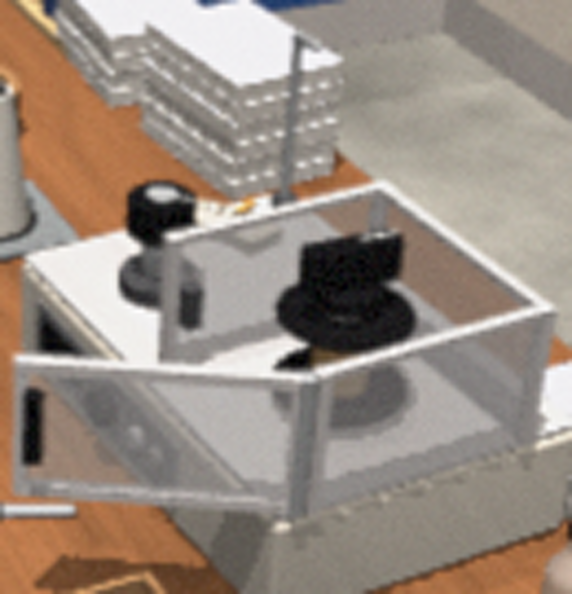

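```bash
cat > w.py <<'E'
from h import *
def winder(c):
    P=cloud(c); w=np.zeros((480,640),bool); w[125:235,255:415]=1
    m=w&(P[...,2]>.086)&(P[...,2]<.094)
    # exclude door region: keep
    q=P[m][:,:2].astype(np.float32)*1000
    return P,w,m,cv2.minAreaRect(q)
E
python3 - <<'E'
from w import *
c=load('top0'); P,w,m,r=winder(c); print(r, m.sum())
print(cv2.boxPoints(r))
im=c['color'].copy(); im[m]=[0,255,0]; 
z=P[...,2]
for lo,hi,col in((.184,.195,[255,0,0]),(.205,.215,[255,0,255]),(.16,.17,[0,0,255]),(.11,.12,[255,128,0])):
    mm=w&(z>lo)&(z<hi); im[mm]=col; q=P[mm]; print(lo,mm.sum(),q.mean(0).round(4), cv2.minAreaRect(q[:,:2].astype(np.float32)*1000))
mm=w&(z>.16)&(z<.17); uu=np.argwhere(mm)[:,::-1]; 
n,l,st,ce=cv2.connectedComponentsWithStats(mm.astype(np.uint8)); print(st,ce)
cv2.imwrite('pics/win1.png',cv2.resize(im[120:275,255:415,::-1],None,fx=3.8,fy=3.8,interpolation=cv2.INTER_NEAREST))
E
```

```text
((682.8629760742188, -60.05328369140625), (228.62921142578125, 356.4583435058594), 3.856121063232422) 5685
[[ 556.82104  110.0846 ]
 [ 580.79333 -245.56676]
 [ 808.9049  -230.19116]
 [ 784.9326   125.46019]]
0.184 692 [ 0.6773 -0.1675  0.1898] ((644.3942260742188, -78.13371276855469), (344.15673828125, 246.6343231201172), 89.83165740966797)
0.205 163 [ 0.6771 -0.1478  0.2103] ((730.0899658203125, -45.478607177734375), (279.37506103515625, 63.193397521972656), 62.79972457885742)
0.16 664 [ 0.6599 -0.0975  0.164 ] ((650.2638549804688, -75.03480529785156), (337.74249267578125, 226.59521484375), 88.29011535644531)
0.11 209 [ 0.6808 -0.0725  0.1145] ((647.4224853515625, -69.34161376953125), (347.1129455566406, 232.33670043945312), 88.28595733642578)
[[     0      0    640    480 306536]
 [   270    139      2      1      2]
 [   387    143      1      1      1]
 [   391    143      5      5      8]
 [   328    145      1      1      1]
 [   332    145     13      3     18]
 [   347    145      5      2      6]
 [   357    144      2      1      2]
 [   360    144      4      1      4]
 [ 
[... 2373 characters left out ...]
  ]
 [397.5        174.5       ]
 [331.         176.        ]
 [398.         181.        ]
 [398.         183.5       ]
 [299.03524229 192.50220264]
 [398.         186.5       ]
 [367.         188.        ]
 [332.         191.        ]
 [399.         191.        ]
 [399.         193.        ]
 [399.16666667 197.5       ]
 [399.         203.        ]
 [338.5        204.5       ]
 [399.         206.5       ]
 [333.5        209.        ]
 [397.         211.        ]
 [396.         213.        ]
 [395.         215.        ]
 [393.5        217.5       ]
 [391.         222.        ]
 [390.         224.        ]
 [389.         226.        ]
 [388.         228.        ]
 [387.         230.        ]]
```

View pics/win1.png

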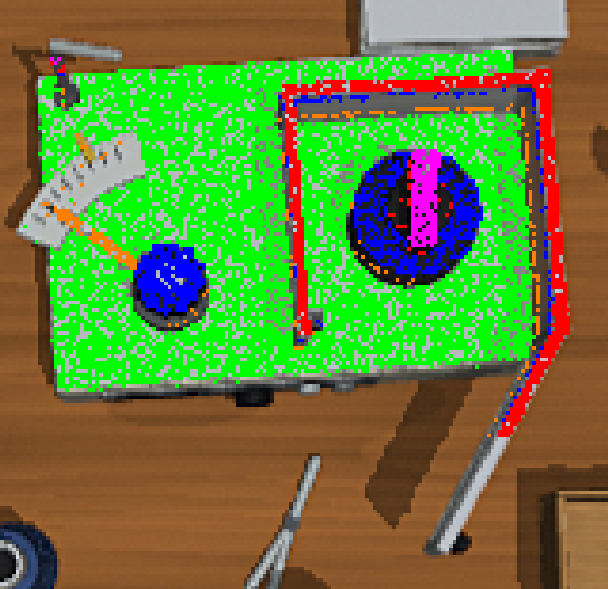

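Run:
```python
from w import *
c=load('top0'); P,w,m,r=winder(c); z=P[...,2]
mm=w&(z>.16)&(z<.17); k=np.zeros_like(w); k[183:204,289:310]=1; mm&=k
uu=np.argwhere(mm)[:,::-1].astype(np.float32); (cx,cy),rr=cv2.minEnclosingCircle(uu); print('knob',cx,cy,rr,P[mm].mean(0))
kn=onz(c,[[cx,cy]],.166)[0]
mm=w&(z>.2)&(z<.22); k=np.zeros_like(w); k[155:190,345:385]=1; mm&=k
rn=cv2.minAreaRect(P[mm][:,:2].astype(np.float32)*1000); print('nut',rn,P[mm].mean(0))
nu=P[mm].mean(0); nu[:2]=np.array(rn[0])/1000
d=(nu-kn)[:2]; print('kn',kn,'nut',nu,'dist',np.hypot(*d))
# expected direction in winder frame: (35,-170)
yaw=np.arctan2(d[1],d[0])-np.arctan2(-170,35); print('yaw',np.degrees(yaw))
yaw=np.radians(3.86);
R=np.array([[np.cos(yaw),-np.sin(yaw)],[np.sin(yaw),np.cos(yaw)]])
o1=kn[:2]-R@[-.035,.085]; o2=nu[:2]-R@[0,-.085]; print('origin est',o1,o2)
# edges of deck in winder frame
q=(P[m][:,:2]-(o1+o2)/2)@R; print('deck x range',np.percentile(q[:,0],[.2,99.8]),q.min(0),q.max(0))
right=q[(abs(q[:,0])<.05)]; print(right[:,1].min())
# wall tops
mm=w&(z>.184)&(z<.195); q=(P[mm][:,:2]-(o1+o2)/2)@R
s=q[(q[:,0]>.0)&(q[:,0]<.06)]; print('walls y',np.sort(s[:,1])[[0,len(s)//4,-len(s)//4,-1]])
s=q[(q[:,1]>-.15)&(q[:,1]<-.03)&(q[:,0]>.04)]; print('wall x',np.median(s[:,0]))
# door
D=np.zeros_like(w); D[200:272,365:405]=1; mm=D&(z>.15)&(z<.195)
q=(P[mm]-np.r_[(o1+o2)/2,0]); q=np.c_[q[:,:2]@R,q[:,2]]
dd=q[q[:,0]<-.09]; print(len(dd),'door far', dd[np.argsort(dd[:,0])][:5])
vx,vy,x0,y0=cv2.fitLine(dd[:,:2].astype(np.float32),cv2.DIST_HUBER,0,.01,.01).ravel(); print('door dir',vx,vy,np.degrees(np.arctan2(vy,vx)),x0,y0)
# marker brass & pointer
hsv=cv2.cvtColor(c['color'],cv2.COLOR_RGB2HSV)
mm=(hsv[...,0]>15)&(hsv[...,0]<32)&(hsv[...,1]>100)&(hsv[...,2]>100); k=np.zeros_like(w);k[150:166,270:283]=1; mm&=k
print('brass',mm.sum(),P[mm].mean(0),np.argwhere(mm).mean(0)[::-1]); b=P[mm].mean(0)
a=np.degrees(np.arctan2(b[1]-kn[1],b[0]-kn[0])); print('marker angle',a,np.hypot(*(b-kn)[:2]))
k=np.zeros_like(w);k[170:190,260:292]=1; mm=k&(z>.106)&(z<.125); q=P[mm]
L=cv2.fitLine(q[:,:2].astype(np.float32),cv2.DIST_HUBER,0,.01,.01).ravel();print('arm',mm.sum(),q.mean(0),np.degrees(np.arctan2(L[1],L[0])),np.degrees(np.arctan2(q[:,1].mean()-kn[1],q[:,0].mean()-kn[0])), np.hypot(*(q[:,:2]-kn[:2]).T).max())
```

```text
knob 299.0806579589844 192.56451416015625 9.605351448059082 [0.62842408 0.01477348 0.16571294]
nut ((674.6461181640625, -152.366943359375), (18.02584457397461, 65.0686264038086), 86.74114227294922) [ 0.67358852 -0.15184197  0.21029278]
kn [0.62821118 0.01465071 0.166     ] nut [ 0.67464612 -0.15236694  0.21029278] dist 0.1733525301388137
yaw 3.9035814745158697
origin est [ 0.66885387 -0.06780031] [ 0.66892402 -0.06755976]
deck x range [-0.09746869  0.12761605] [-0.09986805 -0.17156228] [0.12877107 0.18489758]
-0.17156227754671585
walls y [-0.17723559 -0.17217641 -0.00221452  0.00166521]
wall x 0.08108164421491502
288 door far [[-0.231172   -0.08533643  0.16424004]
 [-0.2308038  -0.08388516  0.15461515]
 [-0.22977094 -0.09996943  0.17037097]
 [-0.22956358 -0.09768088  0.16844186]
 [-0.22948557 -0.09467873  0.17233661]]
door dir 0.84848154 -0.529225 -31.953106 -0.14751434 -0.13310201
brass 19 [0.72888842 0.07488325 0.10667378] [277.         158.63157895]
marker angle 30.890971225332176 0.11731950830236008
arm 95 [0.66902744 0.07392124 0.11459276] 57.34423 55.44701677600707 0.11599557588984719
```

Run:
```python
from w import *
from scipy.spatial.transform import Rotation as Ro
c=load('top0'); P=cloud(c); z=P[...,2]
for nm,(u0,v0,u1,v1),(lo,hi) in [('pink',(460,180,500,215),(.112,.124)),('mini',(458,220,485,242),(.05,.06)),('oil',(412,148,435,172),(.06,.115)),('mug',(320,270,358,312),(.08,.096)),('red',(175,305,215,345),(.112,.124))]:
    k=np.zeros(z.shape,bool);k[v0:v1,u0:u1]=1;m=k&(z>lo)&(z<hi);q=P[m];print(nm,m.sum(),((q.min(0)+q.max(0))/2).round(3),(q.max(0)-q.min(0)).round(3))
s=env.get_state(); w,x,y,zz=s['orientation']; print(Ro.from_quat([x,y,zz,w]).as_matrix().round(3))
s0=load('side0')['color']
cv2.imwrite('pics/coneB.png',cv2.resize(s0[285:415,370:500,::-1],None,fx=4.4,fy=4.4,interpolation=cv2.INTER_CUBIC))
cv2.imwrite('pics/coneA.png',cv2.resize(s0[190:290,200:340,::-1],None,fx=4.4,fy=4.4,interpolation=cv2.INTER_CUBIC))
```

```text
pink 100 [ 0.631 -0.475  0.118] [0.03  0.028 0.012]
mini 139 [ 0.54  -0.46   0.055] [0.036 0.039 0.01 ]
oil 139 [ 0.735 -0.327  0.088] [0.036 0.033 0.054]
mug 136 [ 0.373 -0.089  0.088] [0.082 0.08  0.016]
red 121 [0.275 0.3   0.118] [0.031 0.033 0.012]
[[-0.    -0.937  0.349]
 [-0.001  0.349  0.937]
 [-1.     0.    -0.001]]
```

View pics/coneB.png

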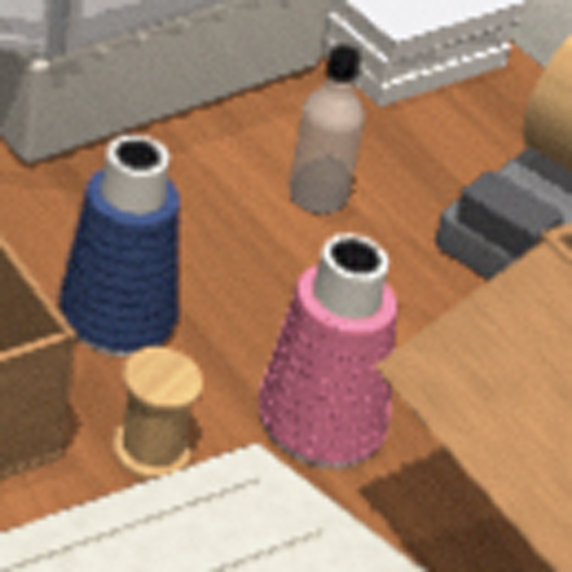

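View pics/coneA.png

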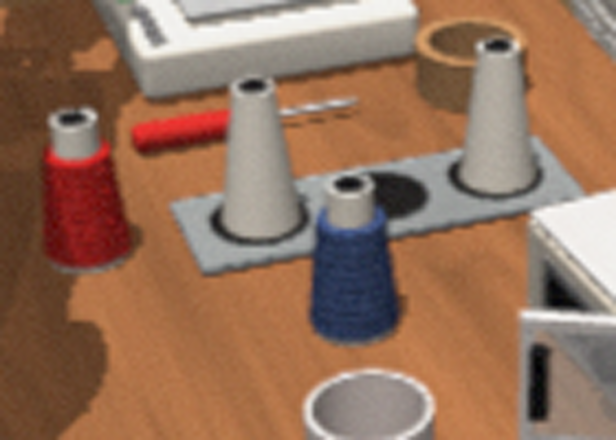

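Both navy cones match the description, with blue thread and a white nose. The cone by the mini spool at (405,378 in the side view) is confirmed navy, and its pink neighbour stays put. First I'll travel above the core on pad0.

>>> apply_moves:
  series:
    - [[0,-0.95,-0.88],0,0.6]
    - [[0,-0.95,-0.88],0,0.6]
    - [[0,-0.95,-0.88],0,0.6]
  squeeze: 20

```text
time_s: 0.48
ee_pos: [0.2954, 0.5144, 0.2189]
orientation: [0.581, -0.403, 0.581, 0.402]
ft_force: [0.2, 0.1, -0.0]
gripper_width: 0.803
```

>>> apply_moves:
  series:
    - [[0,-0.95,-0.88],0,0.6]
    - [[0,-0.95,-0.88],0,0.6]
    - [[0,-0.95,-0.88],0,0.6]

```text
time_s: 0.85
ee_pos: [0.3535, 0.3993, 0.2188]
orientation: [0.582, -0.403, 0.581, 0.402]
ft_force: [-0.1, 0.1, 0.2]
gripper_width: 0.797
```

>>> apply_moves:
  series:
    - [[0,-0.95,-0.88],-0.237,0.6]
    - [[0,-0.95,-0.88],-0.237,0.6]
    - [[0,-0.95,-0.88],-0.237,0.6]
    - [[0,-0.95,-0.88],-0.237,0.6]

```text
time_s: 1.35
ee_pos: [0.4109, 0.2858, 0.2186]
orientation: [0.501, -0.499, 0.501, 0.499]
ft_force: [-0.1, -0.3, 0.4]
gripper_width: 0.801
```

```bash
cat > st.py <<'E'
import sys
from h import *
from scipy.spatial.transform import Rotation as Ro
def st():
    s=env.get_state(); w,x,y,z=s['orientation']; R=Ro.from_quat([x,y,z,w]).as_matrix()
    return s,R
def rel(t,yaw=None):
    s,R=st(); d=R.T@(np.array(t)-s['ee_pos'])
    print('t',round(s['time_s'],2),'ee',np.round(s['ee_pos'],4),'zyaw',round(float(np.degrees(np.arctan2(R[1,2],R[0,2]))),2),'j1',round(s['joint_positions'][0],2),'j6',round(s['joint_positions'][5],3),'F',np.round(s['ft_force'],1),'w',round(s['gripper_width'],3))
    print('shift/0.1',np.round(d/.1,3))
if __name__=='__main__':
    rel([float(a) for a in sys.argv[1:4]])
E
python3 st.py .4106 .284 .071; python3 -c "
from h import *
grab('top','top1'); grab('side','side1')"
```

```text
t 1.35 ee [0.4109 0.2858 0.2186] zyaw 89.85 j1 0.56 j6 -1.012 F [-0.1 -0.3  0.4] w 0.801
shift/0.1 [ 1.476  0.002 -0.018]
```

View pics/top1.png

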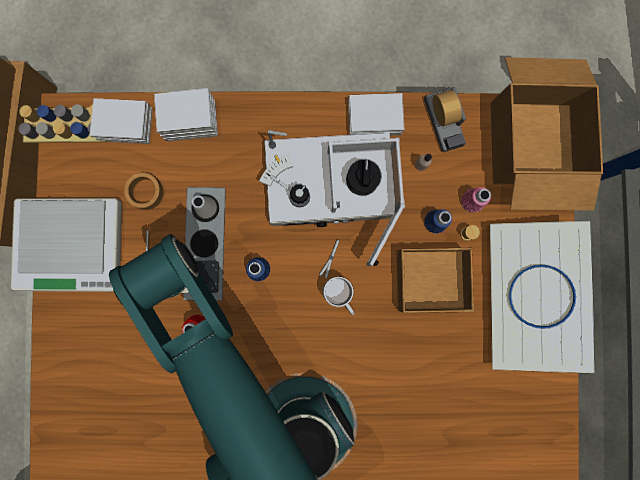

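No third navy cone shows up in the area the arm was hiding, so there are two cones and two cores. Next I'll descend on the pad0 core.

>>> apply_moves:
  series:
    - [[0.5,0,-0.018],0,0.6]
    - [[0.9,0,-0.018],0,0.6]
    - [[0.9,0,-0.018],0,0.6]

```text
time_s: 1.82
ee_pos: [0.409, 0.2842, 0.1261]
orientation: [0.498, -0.499, 0.502, 0.5]
ft_force: [-0.2, -0.6, 0.2]
gripper_width: 0.797
```

>>> apply_moves:
  series:
    - [[0.4,0,0],0,0.6]
    - [[0.576,0,0],0,0.6]
    - [[0.576,0,0],0,0.6]
    - [[0.576,0,0],0,-0.6]
    - [[0.576,0,0],0,-0.6]
    - [[0.576,0,0],0,-0.6]
    - [[0.576,0,0],0,-0.6]
    - [[0.576,0,0],0,-0.6]
  squeeze: 15

```text
time_s: 2.82
ee_pos: [0.4108, 0.2838, 0.0715]
orientation: [0.501, -0.5, 0.5, 0.5]
ft_force: [0.2, -0.1, 4.9]
gripper_width: 0.483
```

>>> apply_moves:
  series:
    - [[-0.2,0,0],0,-0.6]
    - [[-0.6,0,0],0,-0.6]
    - [[-1,0,0],0,-0.6]

```text
time_s: 3.2
ee_pos: [0.4104, 0.2837, 0.1733]
orientation: [0.5, -0.5, 0.5, 0.5]
ft_force: [0.3, 0.4, -0.8]
gripper_width: 0.478
```

>>> apply_moves:
  series:
    - [[-0.5,0,-0.1],0,-0.6]
    - [[-1,0,-0.4],0,-0.6]
    - [[-1,0,-0.8],0,-0.6]

```text
time_s: 3.58
ee_pos: [0.4109, 0.2036, 0.2763]
orientation: [0.502, -0.501, 0.498, 0.499]
ft_force: [1.2, -0.3, -1.1]
gripper_width: 0.484
```

```bash
python3 st.py .407 -.31 .29;python3 -c "
from h import *
grab('side','side2')"
```

```text
t 3.58 ee [0.4109 0.2036 0.2763] zyaw 90.0 j1 0.4 j6 -1.167 F [ 1.2 -0.3 -1.1] w 0.484
shift/0.1 [-0.15   0.038 -5.135]
```

View pics/side2.png

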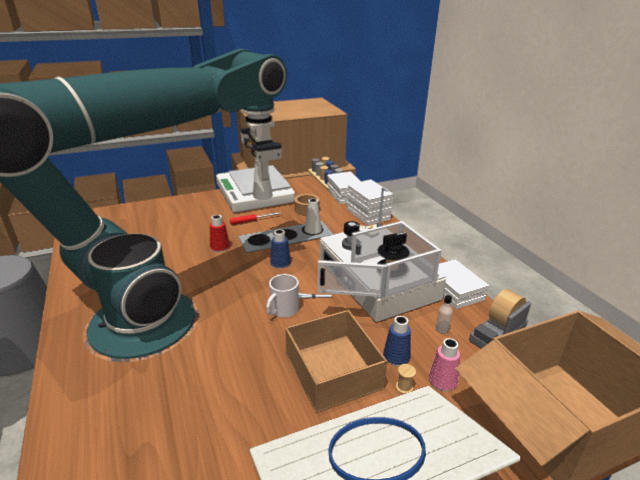

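The core is held upright at (263,180) in the side view. Next I'll carry it over the door to the box.

>>> apply_moves:
  series:
    - [[-0.15,0,-0.5],0,-0.6]
    - [[-0.15,0,-1],0,-0.6]

```text
time_s: 3.88
ee_pos: [0.41, 0.1027, 0.2881]
orientation: [0.501, -0.5, 0.499, 0.5]
ft_force: [0.7, -0.5, -0.5]
gripper_width: 0.483
```

>>> apply_moves:
  series:
    - [[0,0,-0.6],0,-0.6]
    - [[0,0,-1],0,-0.6]

```text
time_s: 4.12
ee_pos: [0.4096, 0.0018, 0.2873]
orientation: [0.501, -0.5, 0.5, 0.499]
ft_force: [0.5, 0.1, -0.2]
gripper_width: 0.485
```

>>> apply_moves:
  series:
    - [[0,0,-0.6],0,-0.6]
    - [[0,0,-1],0,-0.6]

```text
time_s: 4.38
ee_pos: [0.4094, -0.0982, 0.2872]
orientation: [0.501, -0.5, 0.5, 0.499]
ft_force: [1.4, 0.1, -0.8]
gripper_width: 0.478
```

>>> apply_moves:
  series:
    - [[0,0,-0.6],0,-0.6]
    - [[0,0,-1],0,-0.6]

```text
time_s: 4.62
ee_pos: [0.4093, -0.1982, 0.2871]
orientation: [0.501, -0.5, 0.501, 0.499]
ft_force: [0.7, 0.7, -0.1]
gripper_width: 0.483
```

>>> apply_moves:
  series:
    - [[0,0.038,-0.6],0,-0.6]
    - [[0,0.038,-1],0,-0.6]
    - [[0,0.038,-1],0,-0.6]

```text
time_s: 5.0
ee_pos: [0.4054, -0.2981, 0.2863]
orientation: [0.501, -0.499, 0.501, 0.499]
ft_force: [-0.3, 0.6, -0.3]
gripper_width: 0.486
```

>>> apply_moves:
  series:
    - [[0,0,-0.13],0.12,-0.6]
    - [[0,0,-0.13],0.24,-0.6]
    - [[0,0,-0.13],0.36,-0.6]
    - [[0,0,-0.13],0.48,-0.6]
    - [[0,0,-0.13],0.6,-0.6]
    - [[0,0,-0.13],0.72,-0.6]
    - [[0,0,-0.13],0.84,-0.6]
    - [[0,0,-0.13],0.96,-0.6]
    - [[0,0,-0.13],1,-0.6]
    - [[0,0,-0.13],1,-0.6]

```text
time_s: 6.25
ee_pos: [0.4061, -0.3084, 0.2869]
orientation: [0.707, -0.025, 0.706, 0.025]
ft_force: [-0.1, 0.3, -1.2]
gripper_width: 0.481
```

```bash
python3 st.py .407 -.31 .074;python3 -c "
from h import *
grab('top','top3')"
```

```text
t 6.25 ee [ 0.4061 -0.3084  0.2869] zyaw 4.05 j1 -0.7 j6 -0.77 F [-0.1  0.3 -1.2] w 0.481
shift/0.1 [ 2.129 -0.016  0.007]
```

View pics/top3.png

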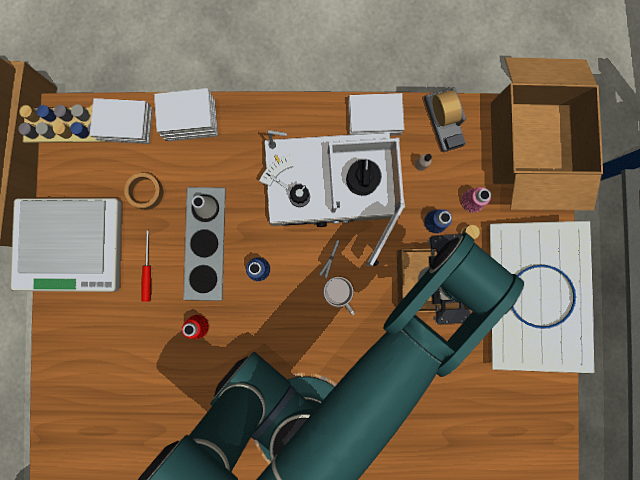

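>>> apply_moves:
  series:
    - [[0.5,-0.03,0],0,-0.6]
    - [[1,-0.03,0],0,-0.6]
    - [[1,-0.03,0],0,-0.6]

```text
time_s: 6.68
ee_pos: [0.4052, -0.311, 0.1834]
orientation: [0.705, -0.024, 0.708, 0.026]
ft_force: [-0.3, 0.6, 0.3]
gripper_width: 0.485
```

>>> apply_moves:
  series:
    - [[0.3,0,0],0,-0.6]
    - [[0.6,0,0],0,-0.6]
    - [[0.9,0,0],0,-0.6]
    - [[1,0,0],0,-0.6]

```text
time_s: 7.18
ee_pos: [0.4066, -0.3123, 0.087]
orientation: [0.707, -0.025, 0.707, 0.025]
ft_force: [-0.7, -0.8, -0.1]
gripper_width: 0.483
```

>>> apply_moves:
  series:
    - [[0.1,0,0],0,-0.6]
    - [[0.175,0,0],0,-0.6]
    - [[0.175,0,0],0,-0.6]
    - [[0.175,0,0],0,0.3]
    - [[0.175,0,0],0,0.3]
    - [[0.175,0,0],0,0.3]

```text
time_s: 7.92
ee_pos: [0.4063, -0.3123, 0.0688]
orientation: [0.707, -0.025, 0.707, 0.025]
ft_force: [-0.8, -0.1, 0.1]
gripper_width: 0.649
```

>>> apply_moves:
  series:
    - [[-0.3,0,0],0,0.3]
    - [[-1,0,0],0,0.3]
    - [[-1,0,0],0,0.3]

```text
time_s: 8.3
ee_pos: [0.4074, -0.3132, 0.1732]
orientation: [0.708, -0.026, 0.705, 0.023]
ft_force: [0.5, 0.1, -1.0]
gripper_width: 0.648
```

>>> apply_moves:
  series:
    - [[-0.5,0,0],0,0.3]
    - [[-1,0,0],0,0.3]
    - [[-1,0,0],0,0.3]

```text
time_s: 8.68
ee_pos: [0.407, -0.3128, 0.272]
orientation: [0.708, -0.026, 0.705, 0.023]
ft_force: [-1.2, 0.0, -0.4]
gripper_width: 0.651
```

```bash
python3 st.py .6103 .2805 .29;python3 -c "
from h import *
grab('side','side4')"
```

```text
t 8.68 ee [ 0.407  -0.3128  0.272 ] zyaw 3.98 j1 -0.71 j6 -0.775 F [-1.2  0.  -0.4] w 0.651
shift/0.1 [-0.192  5.777  2.441]
```

View pics/side4.png

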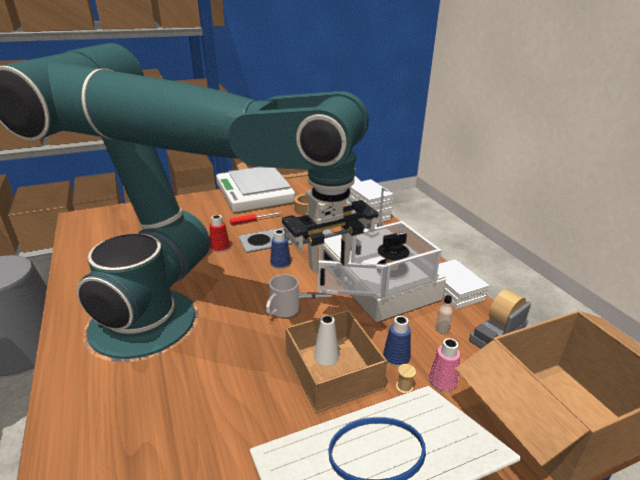

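Core 1 stands in the box at (327,340). Cone B is close by, so I'll take it next after refreshing its position.

```bash
cat > cones.py <<'E'
from w import *
def find(c,z0=.118,tol=.007):
    P=cloud(c); z=P[...,2]; hsv=cv2.cvtColor(c['color'],cv2.COLOR_RGB2HSV)
    m=(abs(z-z0)<tol)&(hsv[...,1]<60)&(P[...,0]>.2)&(P[...,0]<.9)&(abs(P[...,1])<.6)
    n,l,st_,ce=cv2.connectedComponentsWithStats(m.astype(np.uint8))
    for i in range(1,n):
        if 60<st_[i,4]<250 and max(st_[i,2:4])<22: q=P[l==i]; print(z0,ce[i].round(0),st_[i,4],((q.min(0)+q.max(0))/2).round(4),q.mean(0).round(4))
E
python3 - <<'E'
from cones import *
c=grab('top','top5'); find(c,.119)
find(c,.128)
E
python3 st.py .572 -.368 .2
```

```text
0.119 [484. 195.] 100 [ 0.6309 -0.4751  0.119 ] [ 0.6306 -0.4753  0.1184]
0.119 [444. 217.] 116 [ 0.5735 -0.368   0.1192] [ 0.5725 -0.3682  0.1189]
0.119 [254. 268.] 111 [0.4366 0.1309 0.1189] [0.4371 0.1309 0.1186]
0.119 [189. 329.] 110 [0.2757 0.2998 0.1184] [0.2759 0.2993 0.1179]
0.128 [198. 201.] 127 [0.6105 0.2809 0.128 ] [0.6105 0.281  0.1273]
t 8.78 ee [ 0.4062 -0.3122  0.2678] zyaw 3.98 j1 -0.71 j6 -0.775 F [ 0.6  0.4 -0.2] w 0.652
shift/0.1 [ 0.678 -0.672  1.615]
```

>>> apply_moves:
  series:
    - [[0,-0.34,0.6],0,0.6]
    - [[0,-0.34,0.81],0,0.6]

```text
time_s: 9.02
ee_pos: [0.4906, -0.3411, 0.2656]
orientation: [0.706, -0.024, 0.708, 0.025]
ft_force: [0.3, 0.3, 0.2]
gripper_width: 0.786
```

>>> apply_moves:
  series:
    - [[0.2,-0.34,0.6],0,0.6]
    - [[0.6,-0.34,0.81],0,0.6]
    - [[0.6,-0.34,0.81],0,0.6]

```text
time_s: 9.4
ee_pos: [0.5724, -0.3677, 0.2016]
orientation: [0.704, -0.023, 0.709, 0.027]
ft_force: [0.3, 0.0, -0.5]
gripper_width: 0.803
```

```bash
python3 st.py .573 -.368 .051
```

```text
t 9.4 ee [ 0.5724 -0.3677  0.2016] zyaw 4.03 j1 -0.61 j6 -0.679 F [ 0.3  0.  -0.5] w 0.803
shift/0.1 [ 1.506 -0.012  0.017]
```

>>> apply_moves:
  series:
    - [[0.5,0,0.01],0,0.6]
    - [[0.9,0,0.01],0,0.6]
    - [[0.9,0,0.01],0,0.6]

```text
time_s: 9.78
ee_pos: [0.5718, -0.3679, 0.1159]
orientation: [0.705, -0.023, 0.708, 0.026]
ft_force: [0.1, 0.6, 1.3]
gripper_width: 0.806
```

>>> apply_moves:
  series:
    - [[0.4,0,0],0,0.6]
    - [[0.6,0,0],0,0.6]
    - [[0.6,0,0],0,0.6]
    - [[0.6,0,0],0,-0.4]
    - [[0.6,0,0],0,-0.4]
    - [[0.6,0,0],0,-0.4]
    - [[0.6,0,0],0,-0.4]
    - [[0.6,0,0],0,-0.4]
  squeeze: 20

```text
time_s: 10.78
ee_pos: [0.5739, -0.3692, 0.06]
orientation: [0.707, -0.025, 0.706, 0.024]
ft_force: [-3.5, -1.1, 7.0]
gripper_width: 0.594
```

>>> apply_moves:
  series:
    - [[-0.2,0,0],0,-0.4]
    - [[-0.6,0,0],0,-0.4]
    - [[-1,0,0],0,-0.4]

```text
time_s: 11.15
ee_pos: [0.5736, -0.3686, 0.1611]
orientation: [0.707, -0.025, 0.706, 0.025]
ft_force: [0.3, 0.3, -0.7]
gripper_width: 0.594
```

>>> apply_moves:
  series:
    - [[-0.5,0,-0.2],0,-0.4]
    - [[-1,0,-0.6],0,-0.4]
    - [[-1,0,-1],0,-0.4]

```text
time_s: 11.52
ee_pos: [0.4736, -0.3761, 0.2645]
orientation: [0.709, -0.027, 0.705, 0.023]
ft_force: [0.9, -0.7, -1.4]
gripper_width: 0.591
```

```bash
python3 st.py .41 -.2 .29;python3 -c "
from h import *
grab('side','side6')"
```

```text
t 11.53 ee [ 0.4736 -0.3761  0.2645] zyaw 4.02 j1 -0.71 j6 -0.783 F [ 0.9 -0.7 -1.4] w 0.591
shift/0.1 [-0.266  1.8   -0.51 ]
```

View pics/side6.png

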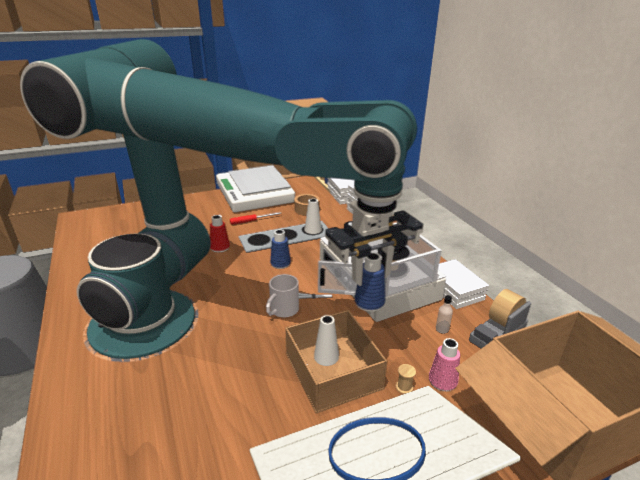

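Cone B is held at (370,282). Next I'll carry it to the middle pad and turn the jaws back across the tray on the way.

>>> apply_moves:
  series:
    - [[-0.27,0.2,0],-0.12,-0.4]
    - [[-0.27,0.4,0],-0.24,-0.4]
    - [[-0.27,0.6,0],-0.36,-0.4]
    - [[-0.27,0.8,0],-0.48,-0.4]
    - [[-0.27,1,0],-0.6,-0.4]
    - [[-0.27,1,0],-0.72,-0.4]
    - [[-0.27,1,0],-0.84,-0.4]
    - [[-0.27,1,0],-0.96,-0.4]
    - [[-0.27,1,0],-1,-0.4]

```text
time_s: 12.7
ee_pos: [0.4668, -0.2757, 0.2869]
orientation: [-0.499, 0.501, -0.499, -0.5]
ft_force: [0.2, 0.2, -1.5]
gripper_width: 0.59
```

>>> apply_moves:
  series:
    - [[0,0,0.6],0,-0.4]
    - [[0,0,1],0,-0.4]

```text
time_s: 12.95
ee_pos: [0.4666, -0.1743, 0.2868]
orientation: [0.501, -0.5, 0.5, 0.499]
ft_force: [0.4, -0.2, -0.6]
gripper_width: 0.591
```

>>> apply_moves:
  series:
    - [[0,0,0.6],0,-0.4]
    - [[0,0,1],0,-0.4]

```text
time_s: 13.2
ee_pos: [0.4666, -0.0738, 0.287]
orientation: [0.501, -0.5, 0.5, 0.499]
ft_force: [-0.0, -0.6, -0.4]
gripper_width: 0.589
```

>>> apply_moves:
  series:
    - [[0,0,0.6],0,-0.4]
    - [[0,0,1],0,-0.4]

```text
time_s: 13.45
ee_pos: [0.4667, 0.0263, 0.287]
orientation: [0.501, -0.5, 0.5, 0.5]
ft_force: [1.0, -0.2, -1.0]
gripper_width: 0.592
```

>>> apply_moves:
  series:
    - [[0,0,0.6],0,-0.4]
    - [[0,0,1],0,-0.4]

```text
time_s: 13.7
ee_pos: [0.4667, 0.1263, 0.2869]
orientation: [0.501, -0.5, 0.5, 0.5]
ft_force: [0.3, -0.5, -1.5]
gripper_width: 0.589
```

>>> apply_moves:
  series:
    - [[0,0,0.6],0,-0.4]
    - [[0,0,1],0,-0.4]
    - [[0,0,1],0,-0.4]

```text
time_s: 14.08
ee_pos: [0.4669, 0.2263, 0.2863]
orientation: [0.5, -0.5, 0.499, 0.501]
ft_force: [0.0, -0.6, -1.1]
gripper_width: 0.59
```

```bash
python3 st.py .5088 .2838 .073
```

```text
t 14.07 ee [0.4669 0.2263 0.2863] zyaw 90.11 j1 0.4 j6 -1.171 F [ 0.  -0.6 -1.1] w 0.59
shift/0.1 [ 2.134 -0.42   0.573]
```

>>> apply_moves:
  series:
    - [[0,-0.42,0.573],0,-0.4]
    - [[0.3,-0.42,0.573],0,-0.4]
    - [[0.7,-0.42,0.573],0,-0.4]
    - [[1,-0.42,0.573],0,-0.4]
    - [[1,-0.42,0.573],0,-0.4]

```text
time_s: 14.7
ee_pos: [0.509, 0.2803, 0.1844]
orientation: [0.499, -0.499, 0.501, 0.5]
ft_force: [1.3, -0.4, -0.5]
gripper_width: 0.595
```

>>> apply_moves:
  series:
    - [[0.4,0,0],0,-0.4]
    - [[0.7,0,0],0,-0.4]
    - [[0.9,0,0],0,-0.4]
    - [[0.95,0,0],0,-0.4]
    - [[0.95,0,0],0,-0.4]

```text
time_s: 15.32
ee_pos: [0.5101, 0.2815, 0.0918]
orientation: [0.501, -0.5, 0.5, 0.5]
ft_force: [-0.2, -0.3, -0.8]
gripper_width: 0.589
```

```bash
python3 st.py .5088 .2838 .073; python3 -c "
from cones import *
c=grab('side','side7')
cv2.imwrite('pics/s7.png',cv2.resize(c['color'][150:300,190:360,::-1],None,fx=4.4,fy=4,interpolation=cv2.INTER_CUBIC))"
```

```text
t 15.32 ee [0.5101 0.2815 0.0918] zyaw 89.92 j1 0.46 j6 -1.109 F [-0.2 -0.3 -0.8] w 0.589
shift/0.1 [0.188 0.013 0.023]
```

View pics/s7.png

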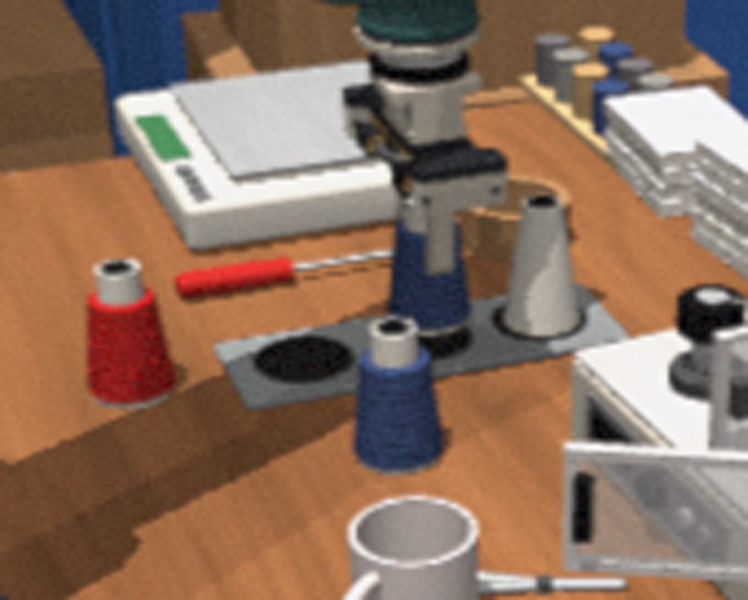

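The cone hangs upright over the middle pad. I'll lower it the last bit.

>>> apply_moves:
  series:
    - [[0.1,0.01,0.023],0,-0.4]
    - [[0.16,0.01,0.023],0,-0.4]
    - [[0.2,0.01,0.023],0,-0.4]
    - [[0.2,0.01,0.023],0,-0.4]

```text
time_s: 15.88
ee_pos: [0.5086, 0.2837, 0.0704]
orientation: [0.5, -0.5, 0.5, 0.5]
ft_force: [-0.4, -0.0, -0.9]
gripper_width: 0.591
```

>>> apply_moves:
  series:
    - [[0.025,0,0],0,-0.4]
    - [[0.03,0,0],0,-0.4]
    - [[0.03,0,0],0,-0.4]

```text
time_s: 16.25
ee_pos: [0.5091, 0.2838, 0.07]
orientation: [0.501, -0.5, 0.5, 0.499]
ft_force: [-9.7, -4.9, 22.5]
gripper_width: 0.59
```

>>> apply_moves:
  series:
    - [[-0.025,0,0],0,-0.4]
    - [[-0.025,0,0],0,0.6]
    - [[-0.025,0,0],0,0.6]
    - [[-0.025,0,0],0,0.6]
    - [[-0.5,0,0],0,0.6]
    - [[-1,0,0],0,0.6]
    - [[-1,0,0],0,0.6]

```text
time_s: 17.12
ee_pos: [0.5099, 0.2843, 0.1718]
orientation: [0.502, -0.5, 0.498, 0.499]
ft_force: [0.8, -0.9, 0.3]
gripper_width: 0.8
```

>>> apply_moves:
  series:
    - [[-0.2,-1,0],0,0.6]
    - [[-0.2,-1,0],0,0.6]
    - [[-0.2,-1,0],0,0.6]

```text
time_s: 17.5
ee_pos: [0.6103, 0.283, 0.1859]
orientation: [0.5, -0.499, 0.501, 0.5]
ft_force: [-0.9, 0.6, 0.1]
gripper_width: 0.802
```

```bash
python3 st.py .6105 .281 .071; python3 -c "
from cones import *
c=grab('side','side8')
cv2.imwrite('pics/s8.png',cv2.resize(c['color'][150:300,190:360,::-1],None,fx=4.4,fy=4,interpolation=cv2.INTER_CUBIC))
c=grab('top','top8'); find(c,.128); find(c,.119)"
```

```text
t 17.5 ee [0.6103 0.283  0.1859] zyaw 89.86 j1 0.4 j6 -1.172 F [-0.9  0.6  0.1] w 0.802
shift/0.1 [ 1.149 -0.004 -0.02 ]
0.128 [423. 279.] 93 [ 0.4089 -0.3074  0.1266] [ 0.4102 -0.3082  0.1248]
0.119 [484. 195.] 101 [ 0.631  -0.4762  0.1184] [ 0.6313 -0.4755  0.1181]
0.119 [254. 268.] 109 [0.4366 0.1309 0.1191] [0.4369 0.1312 0.1181]
0.119 [422. 279.] 103 [ 0.409  -0.3068  0.1189] [ 0.4089 -0.3061  0.1212]
```

View pics/s8.png

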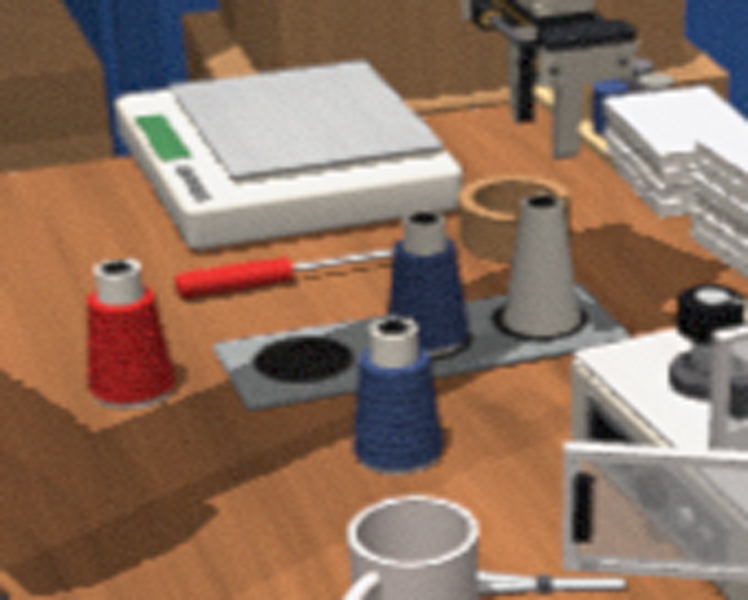

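>>> apply_moves:
  series:
    - [[0.4,0,-0.02],0,0.6]
    - [[0.8,0,-0.02],0,0.6]
    - [[1,0,-0.02],0,0.6]
    - [[1,0,-0.02],0,0.6]

```text
time_s: 18.1
ee_pos: [0.6076, 0.2814, 0.0866]
orientation: [0.5, -0.499, 0.501, 0.5]
ft_force: [0.7, -0.1, 1.4]
gripper_width: 0.8
```

>>> apply_moves:
  series:
    - [[0.15,0,0],0,0.6]
    - [[0.15,0,0],0,0.6]
    - [[0.15,0,0],0,-0.6]
    - [[0.15,0,0],0,-0.6]
    - [[0.15,0,0],0,-0.6]
    - [[0.15,0,0],0,-0.6]
    - [[0.15,0,0],0,-0.6]
  squeeze: 15

```text
time_s: 18.98
ee_pos: [0.6087, 0.2815, 0.0728]
orientation: [0.5, -0.5, 0.5, 0.5]
ft_force: [0.8, 0.1, 2.2]
gripper_width: 0.479
```

>>> apply_moves:
  series:
    - [[-0.2,0,0],0,-0.6]
    - [[-0.6,0,0],0,-0.6]
    - [[-1,0,0],0,-0.6]

```text
time_s: 19.35
ee_pos: [0.6085, 0.2815, 0.1751]
orientation: [0.501, -0.5, 0.5, 0.5]
ft_force: [0.5, -0.1, 0.3]
gripper_width: 0.476
```

>>> apply_moves:
  series:
    - [[-0.5,0,0],0,-0.6]
    - [[-1,0.4,0],0,-0.6]
    - [[-1,1,-0.4],0,-0.6]
    - [[-1,1,-1],0,-0.6]

```text
time_s: 19.85
ee_pos: [0.5068, 0.1857, 0.2749]
orientation: [-0.5, 0.501, -0.498, -0.5]
ft_force: [1.3, -0.6, -0.1]
gripper_width: 0.479
```

```bash
python3 st.py .408 -.398 .29;python3 -c "
from h import *
c=grab('side','side9')"
```

```text
t 19.85 ee [0.5068 0.1857 0.2749] zyaw 90.13 j1 0.3 j6 -1.269 F [ 1.3 -0.6 -0.1] w 0.479
shift/0.1 [-0.16   1.    -5.834]
```

View pics/side9.png

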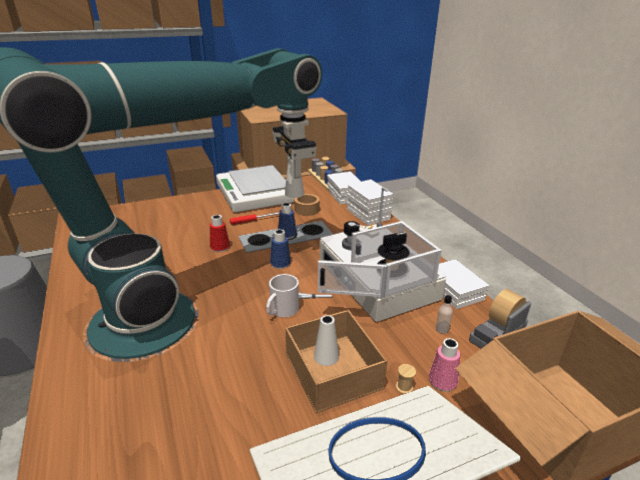

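>>> apply_moves:
  series:
    - [[-0.16,0.5,-0.5],0,-0.6]
    - [[-0.16,1,-0.97],0,-0.6]
    - [[-0.16,1,-0.97],0,-0.6]

```text
time_s: 20.27
ee_pos: [0.4071, 0.087, 0.2906]
orientation: [0.502, -0.5, 0.5, 0.499]
ft_force: [-0.5, 0.4, 0.3]
gripper_width: 0.479
```

>>> apply_moves:
  series:
    - [[0,0,-0.6],0,-0.6]
    - [[0,0,-0.97],0,-0.6]

```text
time_s: 20.52
ee_pos: [0.4085, -0.0098, 0.2896]
orientation: [0.501, -0.5, 0.5, 0.499]
ft_force: [0.7, 0.3, -0.5]
gripper_width: 0.48
```

>>> apply_moves:
  series:
    - [[0,0,-0.6],0,-0.6]
    - [[0,0,-0.97],0,-0.6]

```text
time_s: 20.78
ee_pos: [0.4085, -0.1074, 0.2894]
orientation: [0.501, -0.5, 0.5, 0.499]
ft_force: [0.5, 1.1, -0.9]
gripper_width: 0.48
```

>>> apply_moves:
  series:
    - [[0,0,-0.6],0,-0.6]
    - [[0,0,-0.97],0,-0.6]

```text
time_s: 21.02
ee_pos: [0.4084, -0.2046, 0.2892]
orientation: [0.501, -0.5, 0.501, 0.499]
ft_force: [0.3, -0.0, -0.0]
gripper_width: 0.479
```

>>> apply_moves:
  series:
    - [[0,0,-0.6],0,-0.6]
    - [[0,0,-0.97],0,-0.6]

```text
time_s: 21.28
ee_pos: [0.4083, -0.3017, 0.289]
orientation: [0.501, -0.499, 0.501, 0.499]
ft_force: [0.1, 0.1, 0.1]
gripper_width: 0.475
```

>>> apply_moves:
  series:
    - [[0,0,-0.4],0.12,-0.6]
    - [[0,0,-0.8],0.24,-0.6]
    - [[0,0,-0.97],0.36,-0.6]
    - [[0,0,-0.97],0.48,-0.6]
    - [[0,0,-0.97],0.6,-0.6]
    - [[0,0,-0.97],0.72,-0.6]
    - [[0,0,-0.97],0.84,-0.6]
    - [[0,0,-0.97],0.96,-0.6]
    - [[0,0,-0.97],1,-0.6]
    - [[0,0,-0.97],1,-0.6]

```text
time_s: 22.52
ee_pos: [0.4087, -0.3965, 0.289]
orientation: [0.707, -0.025, 0.707, 0.025]
ft_force: [-0.4, -0.4, 0.3]
gripper_width: 0.481
```

```bash
python3 st.py .408 -.4 .069
```

```text
t 22.52 ee [ 0.4087 -0.3965  0.289 ] zyaw 4.02 j1 -0.82 j6 -0.885 F [-0.4 -0.4  0.3] w 0.481
shift/0.1 [ 2.2   -0.034 -0.01 ]
```

>>> apply_moves:
  series:
    - [[0.5,-0.04,0],0,-0.6]
    - [[1,-0.04,0],0,-0.6]
    - [[1,-0.04,0],0,-0.6]

```text
time_s: 22.9
ee_pos: [0.4077, -0.3995, 0.1856]
orientation: [0.705, -0.024, 0.708, 0.027]
ft_force: [0.0, 0.9, -0.3]
gripper_width: 0.481
```

>>> apply_moves:
  series:
    - [[0.3,0,0],0,-0.6]
    - [[0.6,0,0],0,-0.6]
    - [[0.9,0,0],0,-0.6]
    - [[1,0,0],0,-0.6]

```text
time_s: 23.4
ee_pos: [0.4089, -0.4008, 0.0894]
orientation: [0.707, -0.025, 0.707, 0.025]
ft_force: [0.3, -0.5, -1.0]
gripper_width: 0.483
```

>>> apply_moves:
  series:
    - [[0.1,0,0],0,-0.6]
    - [[0.18,0,0],0,-0.6]
    - [[0.18,0,0],0,-0.6]
    - [[0.18,0,0],0,0.3]
    - [[0.18,0,0],0,0.3]
    - [[0.18,0,0],0,0.3]

```text
time_s: 24.15
ee_pos: [0.4086, -0.4006, 0.0708]
orientation: [0.707, -0.025, 0.707, 0.024]
ft_force: [0.8, -0.5, -0.2]
gripper_width: 0.648
```

>>> apply_moves:
  series:
    - [[-0.3,0,0],0,0.3]
    - [[-1,0,0],0,0.3]
    - [[-1,0,0],0,0.3]

```text
time_s: 24.52
ee_pos: [0.4096, -0.4016, 0.1755]
orientation: [0.708, -0.026, 0.705, 0.023]
ft_force: [0.4, 0.3, 0.3]
gripper_width: 0.65
```

>>> apply_moves:
  series:
    - [[-0.5,0,0],0,0.3]
    - [[-1,0.5,0],0,0.3]
    - [[-1,1,0],0,0.3]
    - [[-1,1,0],0,0.3]

```text
time_s: 25.02
ee_pos: [0.4017, -0.2986, 0.2716]
orientation: [0.707, -0.026, 0.706, 0.025]
ft_force: [-0.3, -0.7, -0.2]
gripper_width: 0.654
```

```bash
python3 st.py .6746 -.1524 .31;python3 -c "
from h import *
c=grab('side','side10')
c=grab('top','top10')"
```

```text
t 25.02 ee [ 0.4017 -0.2986  0.2716] zyaw 4.11 j1 -0.69 j6 -0.762 F [-0.3 -0.7 -0.2] w 0.654
shift/0.1 [-0.38   1.262  2.828]
```

View pics/side10.png

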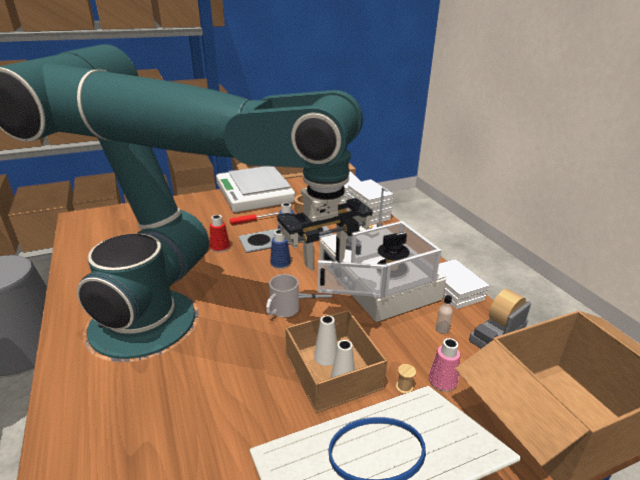

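Both cores are in the box at (327,340) and (343,360). Next I'll move over the spool nut and line the jaws up across its bar.

>>> apply_moves:
  series:
    - [[-0.38,0.2,0.4],0,-0.2]
    - [[-0.38,0.42,0.8],0,-0.2]
    - [[-0.38,0.42,0.94],0,-0.2]

```text
time_s: 25.5
ee_pos: [0.494, -0.2521, 0.3074]
orientation: [0.706, -0.025, 0.707, 0.025]
ft_force: [0.1, -0.3, -0.7]
gripper_width: 0.411
```

>>> apply_moves:
  series:
    - [[0,0.2,0.4],0,-0.2]
    - [[0,0.42,0.8],0,-0.2]
    - [[0,0.42,0.94],0,-0.2]

```text
time_s: 25.88
ee_pos: [0.5846, -0.2038, 0.3068]
orientation: [0.706, -0.025, 0.707, 0.025]
ft_force: [-0.6, 0.2, -0.1]
gripper_width: 0.4
```

>>> apply_moves:
  series:
    - [[0,0.2,0.4],-0.12,-0.2]
    - [[0,0.42,0.8],-0.24,-0.2]
    - [[0,0.42,0.94],-0.36,-0.2]
    - [[0,0.42,0.94],-0.48,-0.2]
    - [[0,0.42,0.94],-0.6,-0.2]
    - [[0,0.42,0.94],-0.72,-0.2]
    - [[0,0.42,0.94],-0.84,-0.2]
    - [[0,0.42,0.94],-0.96,-0.2]
    - [[0,0.42,0.94],-0.96,-0.2]

```text
time_s: 27.0
ee_pos: [0.6739, -0.157, 0.3077]
orientation: [0.515, -0.484, 0.516, 0.484]
ft_force: [-0.6, 0.7, -0.4]
gripper_width: 0.401
```

```bash
python3 st.py .6746 -.1524 .184
```

```text
t 27.0 ee [ 0.6739 -0.157   0.3077] zyaw 86.36 j1 -0.27 j6 -1.773 F [-0.6  0.7 -0.4] w 0.401
shift/0.1 [ 1.237 -0.006  0.047]
```

>>> apply_moves:
  series:
    - [[0.4,0,0.047],0,-0.2]
    - [[0.8,0,0.047],0,-0.2]
    - [[0.9,0,0.047],0,-0.2]

```text
time_s: 27.38
ee_pos: [0.6734, -0.1513, 0.2155]
orientation: [0.515, -0.482, 0.517, 0.485]
ft_force: [0.6, 0.3, 0.1]
gripper_width: 0.404
```

```bash
python3 st.py .6746 -.1524 .184
```

```text
t 27.38 ee [ 0.6734 -0.1513  0.2155] zyaw 86.23 j1 -0.26 j6 -1.763 F [0.6 0.3 0.1] w 0.404
shift/0.1 [ 0.315 -0.014 -0.01 ]
```

>>> apply_moves:
  series:
    - [[0.2,-0.01,-0.01],0,-0.2]
    - [[0.315,-0.01,-0.01],0,-0.2]
    - [[0.315,-0.01,-0.01],0,-0.2]
    - [[0.315,-0.01,-0.01],0,-1]
    - [[0.315,-0.01,-0.01],0,-1]
    - [[0.315,-0.01,-0.01],0,-1]
    - [[0.315,-0.01,-0.01],0,-1]
  squeeze: 40

```text
time_s: 28.25
ee_pos: [0.6755, -0.1531, 0.1879]
orientation: [0.515, -0.485, 0.516, 0.483]
ft_force: [0.2, -8.4, 1.3]
gripper_width: 0.191
```

>>> apply_moves:
  series:
    - [[0,0,0],0.08,-1]
    - [[0,0,0],0.16,-1]
    - [[0,0,0],0.24,-1]
    - [[0,0,0],0.32,-1]
    - [[0,0,0],0.4,-1]
    - [[0,0,0],0.48,-1]
    - [[0,0,0],0.56,-1]
    - [[0,0,0],0.64,-1]
    - [[0,0,0],0.72,-1]
    - [[0,0,0],0.8,-1]
    - [[0,0,0],0.84,-1]
    - [[0,0,0],0.84,-1]

```text
time_s: 29.75
ee_pos: [0.6732, -0.1559, 0.1879]
orientation: [0.7, -0.089, 0.703, 0.084]
ft_force: [-21.1, -26.4, 7.1]
gripper_width: 0.193
```

```bash
python3 st.py .6746 -.1524 .184; python3 -c "
from h import *
print(np.round(env.get_state()['moment'],2))"
```

```text
t 29.75 ee [ 0.6732 -0.1559  0.1879] zyaw 14.07 j1 -0.26 j6 -0.507 F [-21.1 -26.4   7.1] w 0.193
shift/0.1 [0.039 0.031 0.022]
[-4.66  3.75  0.13]
```

>>> apply_moves:
  series:
    - [[0,0,0],0.84,-0.2]
    - [[0,0,0],0,-0.2]
    - [[0,0,0],0,-0.2]
    - [[-0.3,0,0],0,-0.2]
    - [[-0.7,0,0],0,-0.2]
    - [[-1,0,0],0,-0.2]

```text
time_s: 30.5
ee_pos: [0.6755, -0.1517, 0.2892]
orientation: [0.702, -0.087, 0.701, 0.086]
ft_force: [-0.2, -0.6, 0.3]
gripper_width: 0.403
```

```bash
python3 st.py .6282 .0147 .29
```

```text
t 30.5 ee [ 0.6755 -0.1517  0.2892] zyaw 14.07 j1 -0.26 j6 -0.503 F [-0.2 -0.6  0.3] w 0.403
shift/0.1 [-0.009  1.729 -0.054]
```

>>> apply_moves:
  series:
    - [[0,0.5,-0.02],0,0.4]
    - [[0,0.87,-0.03],0,0.4]

```text
time_s: 30.75
ee_pos: [0.6506, -0.067, 0.2877]
orientation: [0.702, -0.087, 0.701, 0.086]
ft_force: [0.2, -0.2, -0.5]
gripper_width: 0.566
```

>>> apply_moves:
  series:
    - [[0,0.4,0],-0.12,0.4]
    - [[0,0.86,-0.02],-0.24,0.4]
    - [[0,0.86,-0.02],-0.36,0.4]
    - [[0,0.86,-0.02],-0.48,0.4]
    - [[0,0.86,-0.02],-0.6,0.4]
    - [[0,0.86,-0.02],-0.72,0.4]
    - [[0,0.86,-0.02],-0.84,0.4]
    - [[0,0.86,-0.02],-0.9,0.4]
    - [[0,0.86,-0.02],-0.9,0.4]

```text
time_s: 31.88
ee_pos: [0.6278, 0.0147, 0.2873]
orientation: [-0.494, 0.506, -0.494, -0.506]
ft_force: [1.0, -0.7, 0.8]
gripper_width: 0.698
```

```bash
python3 st.py .6282 .0147 .139
python3 - <<'E'
from w import *
c=grab('top','top11'); P,w,m,r=winder(c); z=P[...,2]
mm=w&(z>.2)&(z<.22); k=np.zeros_like(w); k[150:195,340:390]=1; mm&=k
rn=cv2.minAreaRect(P[mm][:,:2].astype(np.float32)*1000); print('nut',rn,mm.sum())
cv2.imwrite('pics/win11.png',cv2.resize(c['color'][130:230,255:415,::-1],None,fx=5,fy=5,interpolation=cv2.INTER_CUBIC))
E
```

```text
t 31.88 ee [0.6278 0.0147 0.2873] zyaw 91.45 j1 -0.02 j6 -1.613 F [ 1.  -0.7  0.8] w 0.698
shift/0.1 [ 1.483 -0.003 -0.   ]
nut ((674.9861450195312, -152.553466796875), (19.293237686157227, 64.87905883789062), 15.83477783203125) 196
```

View pics/win11.png

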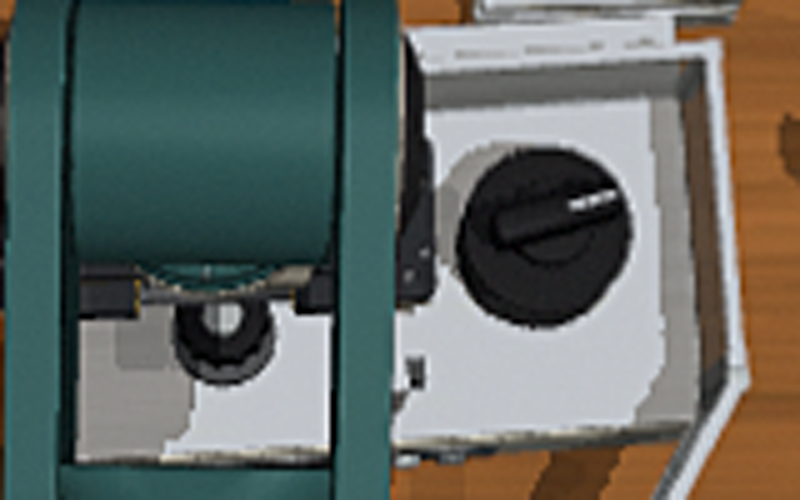

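The nut bar turned 1.24 rad (from -3.3° to -74.2°), so the nut is at about 1.34, locked. Now the knob.

>>> apply_moves:
  series:
    - [[0.4,0,0],0,0.4]
    - [[0.8,0,0],0,0.4]
    - [[1,0,0],0,0.4]

```text
time_s: 32.3
ee_pos: [0.6272, 0.0147, 0.185]
orientation: [0.493, -0.506, 0.494, 0.507]
ft_force: [-0.1, -0.3, 0.8]
gripper_width: 0.703
```

```bash
python3 st.py .6282 .0147 .14
```

```text
t 32.3 ee [0.6272 0.0147 0.185 ] zyaw 91.48 j1 -0.02 j6 -1.614 F [-0.1 -0.3  0.8] w 0.703
shift/0.1 [ 0.45  -0.011 -0.   ]
```

>>> apply_moves:
  series:
    - [[0.2,-0.005,0],0,0.4]
    - [[0.44,-0.005,0],0,0.4]
    - [[0.44,-0.005,0],0,0.4]
    - [[0.44,-0.005,0],0,-0.5]
    - [[0.44,-0.005,0],0,-0.5]
    - [[0.44,-0.005,0],0,-0.5]
    - [[0.44,-0.005,0],0,-0.5]
  squeeze: 35

```text
time_s: 33.17
ee_pos: [0.6288, 0.0144, 0.1443]
orientation: [-0.493, 0.508, -0.492, -0.507]
ft_force: [-0.8, -3.2, 6.9]
gripper_width: 0.486
```

>>> apply_moves:
  series:
    - [[0,0,0],0.09,-0.5]
    - [[0,0,0],0.18,-0.5]
    - [[0,0,0],0.27,-0.5]
    - [[0,0,0],0.36,-0.5]
    - [[0,0,0],0.45,-0.5]
    - [[0,0,0],0.54,-0.5]
    - [[0,0,0],0.63,-0.5]
    - [[0,0,0],0.72,-0.5]
    - [[0,0,0],0.81,-0.5]
    - [[0,0,0],0.9,-0.5]
    - [[0,0,0],0.95,-0.5]
    - [[0,0,0],0.95,-0.5]

```text
time_s: 34.67
ee_pos: [0.6265, 0.0117, 0.1442]
orientation: [0.703, -0.062, 0.706, 0.059]
ft_force: [-22.6, -22.8, 15.9]
gripper_width: 0.486
```

```bash
python3 st.py .6282 .0147 .14
python3 - <<'E'
from w import *
c=grab('top','top12');print(np.round(env.get_state()['moment'],2))
s=grab('side','side12')
cv2.imwrite('pics/win12.png',cv2.resize(c['color'][130:230,255:415,::-1],None,fx=5,fy=5,interpolation=cv2.INTER_CUBIC))
cv2.imwrite('pics/sw12.png',cv2.resize(s['color'][150:285,290:440,::-1],None,fx=4.4,fy=4.4,interpolation=cv2.INTER_CUBIC))
E
```

```text
t 34.67 ee [0.6265 0.0117 0.1442] zyaw 9.83 j1 -0.02 j6 -0.191 F [-22.6 -22.8  15.9] w 0.486
shift/0.1 [0.042 0.027 0.022]
[-4.07  4.3  -0.02]
```

View pics/win12.png

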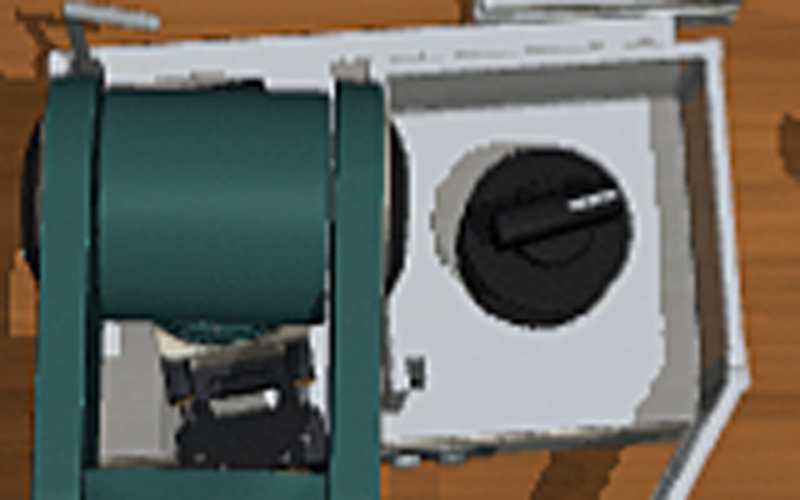

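View pics/sw12.png

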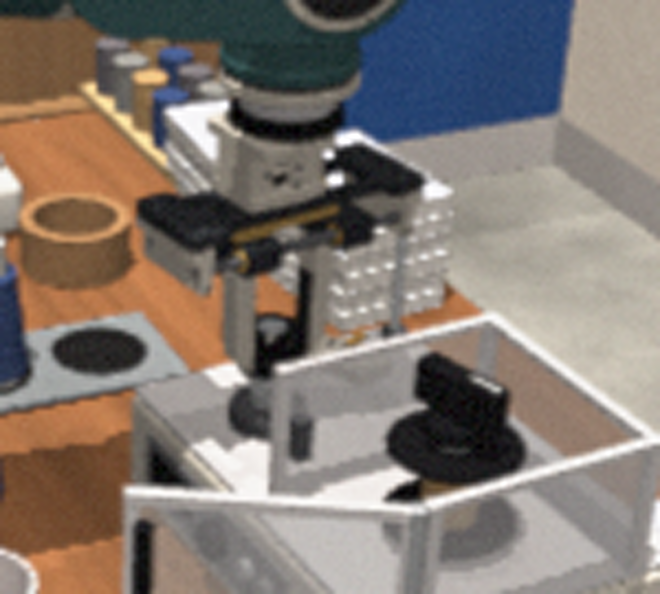

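Both the nut and the knob turn show a consistent offset: their true x is about 2 to 3 mm nearer than the camera says. I'll regrip the knob centred and continue.

>>> apply_moves:
  series:
    - [[0,0,0],0,0.2]
    - [[0,0,0],0,0.2]
    - [[0,0,0],0,0.2]

```text
time_s: 35.15
ee_pos: [0.6284, 0.0148, 0.1431]
orientation: [0.704, -0.062, 0.704, 0.062]
ft_force: [0.3, -0.1, -0.2]
gripper_width: 0.599
```

```bash
python3 st.py .6262 .0144 .141
```

```text
t 35.15 ee [0.6284 0.0148 0.1431] zyaw 10.01 j1 -0.02 j6 -0.192 F [ 0.3 -0.1 -0.2] w 0.599
shift/0.1 [ 0.021 -0.001 -0.022]
```

>>> apply_moves:
  series:
    - [[0.02,0,-0.025],0,0.2]
    - [[0.02,0,-0.025],0,-0.5]
    - [[0.02,0,-0.025],0,-0.5]
    - [[0.02,0,-0.025],0,-0.5]
  squeeze: 35

```text
time_s: 35.65
ee_pos: [0.6258, 0.0143, 0.1409]
orientation: [0.704, -0.062, 0.704, 0.062]
ft_force: [0.2, 0.9, -2.0]
gripper_width: 0.491
```

>>> apply_moves:
  series:
    - [[0,0,0],0.09,-0.5]
    - [[0,0,0],0.18,-0.5]
    - [[0,0,0],0.27,-0.5]
    - [[0,0,0],0.36,-0.5]
    - [[0,0,0],0.45,-0.5]
    - [[0,0,0],0.54,-0.5]
    - [[0,0,0],0.63,-0.5]
    - [[0,0,0],0.72,-0.5]
    - [[0,0,0],0.81,-0.5]
    - [[0,0,0],0.9,-0.5]
    - [[0,0,0],0.93,-0.5]
    - [[0,0,0],0.93,-0.5]

```text
time_s: 37.15
ee_pos: [0.6258, 0.0142, 0.1409]
orientation: [0.58, 0.405, 0.58, -0.405]
ft_force: [0.8, -0.6, -2.4]
gripper_width: 0.488
```

```bash
python3 st.py .6262 .0144 .141
```

```text
t 37.15 ee [0.6258 0.0142 0.1409] zyaw -69.91 j1 -0.02 j6 1.202 F [ 0.8 -0.6 -2.4] w 0.488
shift/0.1 [-0.001  0.004 -0.   ]
```

>>> apply_moves:
  series:
    - [[0,0,0],0,0.4]
    - [[0,0,0],0,0.4]
    - [[0,0,0],0,0.4]
    - [[-0.4,0,0],0,0.4]
    - [[-1,0,0],0,0.4]

```text
time_s: 37.78
ee_pos: [0.6251, 0.0142, 0.2406]
orientation: [0.579, 0.404, 0.58, -0.406]
ft_force: [0.4, -0.2, 1.0]
gripper_width: 0.699
```

>>> apply_moves:
  series:
    - [[-0.3,-0.4,-0.5],0,0.6]
    - [[-0.3,-0.7,-0.88],0,0.6]
    - [[-0.3,-0.7,-0.88],0,0.6]

```text
time_s: 38.15
ee_pos: [0.5281, 0.0742, 0.2727]
orientation: [0.581, 0.405, 0.579, -0.404]
ft_force: [0.8, -0.2, 1.0]
gripper_width: 0.802
```

>>> apply_moves:
  series:
    - [[0,-0.4,-0.5],0.12,0.6]
    - [[0,-0.69,-0.87],0.23,0.6]
    - [[0,-0.69,-0.87],0.23,0.6]

```text
time_s: 38.52
ee_pos: [0.4341, 0.1318, 0.2716]
orientation: [0.501, 0.499, 0.501, -0.498]
ft_force: [0.6, 1.2, 0.7]
gripper_width: 0.803
```

```bash
python3 st.py .437 .131 .051
cat > ptr.py <<'E'
from w import *
def ptr(c,kn):
    P=cloud(c); z=P[...,2]
    hsv=cv2.cvtColor(c['color'],cv2.COLOR_RGB2HSV)
    k=np.zeros(z.shape,bool);k[150:166,270:283]=1
    mm=(hsv[...,0]>15)&(hsv[...,0]<32)&(hsv[...,1]>100)&(hsv[...,2]>100)&k
    uv=np.argwhere(mm)[:,::-1]
    for zz in(.1067,):
        q=onz(c,uv,zz)[:,:2]; b=q.mean(0); L=cv2.fitLine(q.astype(np.float32),cv2.DIST_L2,0,.01,.01).ravel()
        print('brass',mm.sum(),b.round(4),'ang from knob',np.degrees(np.arctan2(*(b-kn)[::-1])).round(2),'axis',np.degrees(np.arctan2(L[1],L[0])).round(1),'r',np.hypot(*(b-kn)).round(4))
    X,Y=P[...,0]-kn[0],P[...,1]-kn[1]; r=np.hypot(X,Y)
    mm=(z>.1115)&(z<.12)&(r>.03)&(r<.102)&(X>-.01)&(Y>0)
    for lo,hi in((.03,.06),(.06,.085),(.085,.102)):
        m2=mm&(r>lo)&(r<hi); print('arm',lo,m2.sum(),np.degrees(np.arctan2(Y[m2],X[m2])).mean().round(2) if m2.any() else None)
E
python3 - <<'E'
from ptr import *
kn=np.array([.6282,.0147])
print('start');ptr(load('top0'),kn)
c=grab('top','top13'); ptr(c,kn)
cv2.imwrite('pics/win13.png',cv2.resize(c['color'][135:215,255:355,::-1],None,fx=7,fy=7,interpolation=cv2.INTER_CUBIC))
E
```

```text
t 38.52 ee [0.4341 0.1318 0.2716] zyaw -89.71 j1 0.24 j6 1.804 F [0.6 1.2 0.7] w 0.803
shift/0.1 [2.206 0.026 0.009]
start
brass 19 [0.7289 0.0749] ang from knob 30.87 axis 27.2 r 0.1173
arm 0.03 30 55.22
arm 0.06 18 55.37
arm 0.085 13 55.34
brass 18 [0.7294 0.075 ] ang from knob 30.81 axis 29.2 r 0.1178
arm 0.03 19 32.85
arm 0.06 16 33.27
arm 0.085 8 31.2
```

View pics/win13.png

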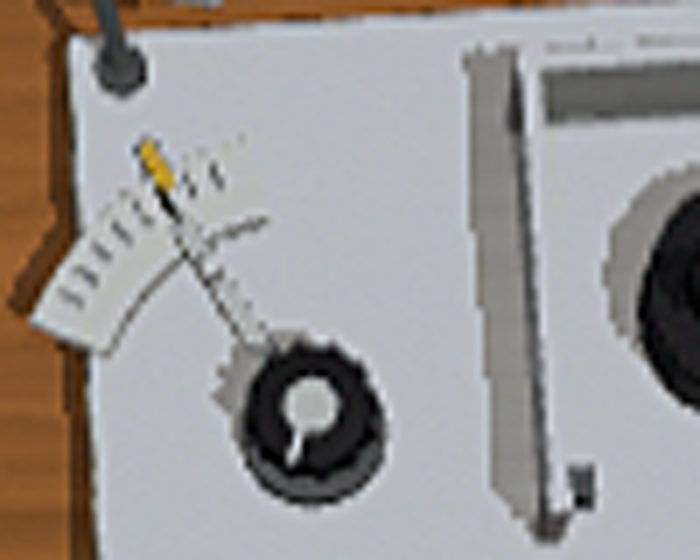

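```bash
cat > ptr2.py <<'E'
from w import *
def ptr2(c,kn,box,zb=.1067,show=None):
    im=c['color'].astype(float); v,u=np.mgrid[0:480,0:640]; uv=np.c_[u.ravel(),v.ravel()]
    A=onz(c,uv,.1148).reshape(480,640,3)-np.r_[kn,0]; B=onz(c,uv,zb).reshape(480,640,3)-np.r_[kn,0]
    def pol(Q): return np.hypot(Q[...,0],Q[...,1]),np.degrees(np.arctan2(Q[...,1],Q[...,0]))
    g=im.mean(2); r,a=pol(A); 
    yel=np.clip(im[...,:2].mean(2)-im[...,2]-40,0,None); rb,ab=pol(B)
    m=(rb>.1)&(rb<.135)&(ab>15)&(ab<50); W=yel*m; b=(ab*W).sum()/W.sum(); print('brass ang %.2f r %.4f w %.0f'%(b,(rb*W).sum()/W.sum(),W.sum()))
    for lo,hi in((.078,.088),(.083,.095),(.088,.101)):
        m=(r>lo)&(r<hi)&(a>10)&(a<70); bg=np.median(g[m]); W=np.clip(bg-35-g,0,None)*m*(yel<5)
        # restrict round strongest
        a0=a[np.unravel_index((W).argmax(),W.shape)]; W=W*(abs(a-a0)<6)
        print('tip',lo,'ang %.2f w %.0f bg %.0f'%((a*W).sum()/max(W.sum(),1),W.sum(),bg))
E
python3 - <<'E'
from ptr2 import *
kn=np.array([.6282,.0147])
for t in('top0','top13'):
    c=load(t); P=cloud(c); ptr2(c,kn,None)
m=P[150:166,270:283]; hs=c['color'][150:166,270:283]; y=hs[...,0].astype(int)-hs[...,2]>60; print('brass z',m[y][:,2].round(4))
cv2.imwrite('pics/win14.png',cv2.resize(c['color'][148:205,262:312,::-1],None,fx=12,fy=10,interpolation=cv2.INTER_NEAREST))
s=grab('side','side14')
cv2.imwrite('pics/sw14.png',cv2.resize(s['color'][205:265,335:415,::-1],None,fx=9,fy=9,interpolation=cv2.INTER_CUBIC))
E
```

```text
brass ang 31.63 r 0.1181 w 1362
tip 0.078 ang 50.36 w 106 bg 174
tip 0.083 ang 56.93 w 104 bg 184
tip 0.088 ang 56.12 w 425 bg 184
brass ang 31.59 r 0.1183 w 1340
tip 0.078 ang 37.02 w 285 bg 175
tip 0.083 ang 34.30 w 172 bg 185
tip 0.088 ang 33.50 w 382 bg 185
brass z [0.1051 0.112  0.1026 0.1069 0.1101 0.1129 0.1063 0.1082 0.1053 0.1028
 0.1086 0.1075 0.105  0.1098 0.1092 0.1039 0.1067 0.108  0.1139]
```

View pics/win14.png

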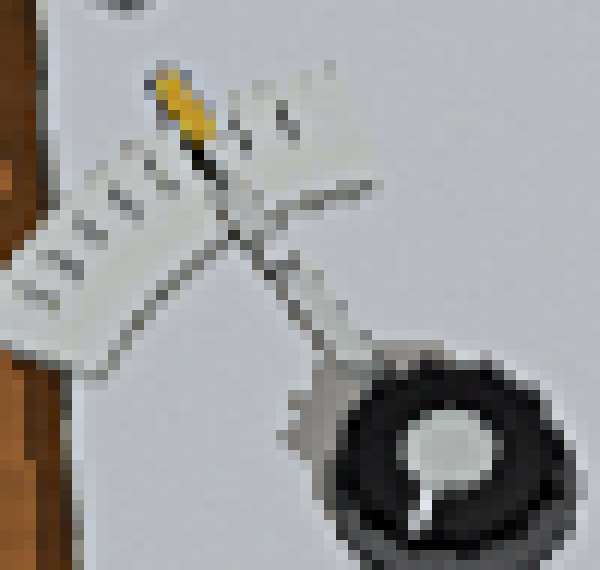

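View pics/sw14.png

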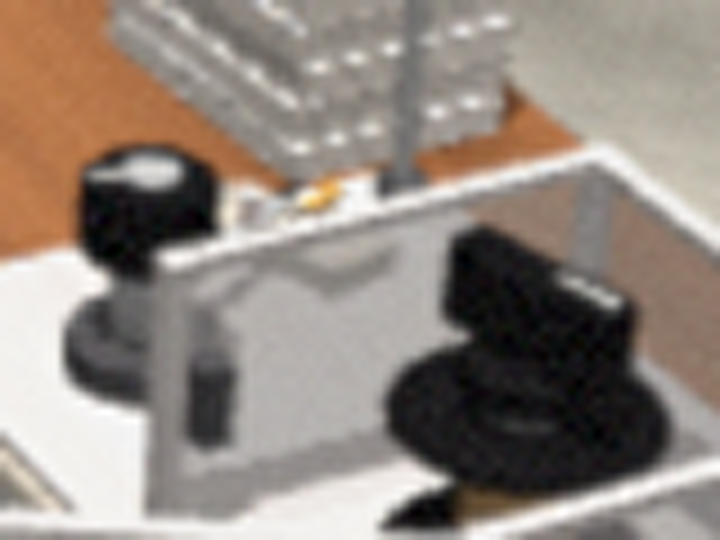

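The pointer trails the marker by about 1.9° (both methods agree), so it needs about 0.23 rad more knob. I'm above cone A now, so I'll place it first and trim the knob afterwards.

>>> apply_moves:
  series:
    - [[0.5,0.01,0.01],0,0.6]
    - [[1,0.01,0.01],0,0.6]
    - [[1,0.01,0.01],0,0.6]

```text
time_s: 39.0
ee_pos: [0.4356, 0.1288, 0.1678]
orientation: [0.5, 0.497, 0.503, -0.501]
ft_force: [-0.5, -0.3, 0.9]
gripper_width: 0.796
```

>>> apply_moves:
  series:
    - [[0.4,0,0],0,0.6]
    - [[0.8,0,0],0,0.6]
    - [[1,0,0],0,0.6]
    - [[1,0,0],0,0.6]

```text
time_s: 39.5
ee_pos: [0.4366, 0.1297, 0.0715]
orientation: [0.501, 0.498, 0.501, -0.499]
ft_force: [0.6, 0.3, -0.8]
gripper_width: 0.799
```

>>> apply_moves:
  series:
    - [[0.15,0,0],0,0.6]
    - [[0.15,0,0],0,0.6]
    - [[0.15,0,0],0,-0.4]
    - [[0.15,0,0],0,-0.4]
    - [[0.15,0,0],0,-0.4]
    - [[0.15,0,0],0,-0.4]
    - [[0.15,0,0],0,-0.4]
  squeeze: 20

```text
time_s: 40.38
ee_pos: [0.4364, 0.13, 0.0565]
orientation: [0.501, 0.499, 0.501, -0.498]
ft_force: [0.1, 1.2, 6.3]
gripper_width: 0.6
```

>>> apply_moves:
  series:
    - [[-0.2,0,0],0,-0.4]
    - [[-0.6,0,0],0,-0.4]
    - [[-1,0,0],0,-0.4]
    - [[-1,0,0],0,-0.4]

```text
time_s: 40.88
ee_pos: [0.4372, 0.1301, 0.1587]
orientation: [0.502, 0.5, 0.501, -0.497]
ft_force: [0.1, -0.5, -1.5]
gripper_width: 0.599
```

```bash
python3 st.py .408 .285 .16
```

```text
t 40.88 ee [0.4372 0.1301 0.1587] zyaw -89.7 j1 0.23 j6 1.799 F [ 0.1 -0.5 -1.5] w 0.599
shift/0.1 [-0.013 -0.284 -1.551]
```

>>> apply_moves:
  series:
    - [[0,-0.15,-0.5],0,-0.4]
    - [[0,-0.15,-0.8],0,-0.4]

```text
time_s: 41.12
ee_pos: [0.4198, 0.2108, 0.1547]
orientation: [0.501, 0.498, 0.502, -0.499]
ft_force: [0.2, -0.1, -2.1]
gripper_width: 0.6
```

>>> apply_moves:
  series:
    - [[0,-0.1,-0.4],0,-0.4]
    - [[0,-0.135,-0.75],0,-0.4]
    - [[0.3,-0.135,-0.75],0,-0.4]
    - [[0.7,-0.135,-0.75],0,-0.4]
    - [[0.7,-0.135,-0.75],0,-0.4]
    - [[0.7,-0.135,-0.75],0,-0.4]

```text
time_s: 41.88
ee_pos: [0.4071, 0.2847, 0.0869]
orientation: [0.501, 0.499, 0.501, -0.499]
ft_force: [0.4, -1.1, -0.4]
gripper_width: 0.6
```

```bash
python3 st.py .408 .285 .068; python3 -c "
from cones import *
c=grab('side','side15')
cv2.imwrite('pics/s15.png',cv2.resize(c['color'][150:300,190:360,::-1],None,fx=4.4,fy=4,interpolation=cv2.INTER_CUBIC))"
```

```text
t 41.88 ee [0.4071 0.2847 0.0869] zyaw -89.71 j1 0.56 j6 2.125 F [ 0.4 -1.1 -0.4] w 0.6
shift/0.1 [ 0.189  0.009 -0.002]
```

View pics/s15.png

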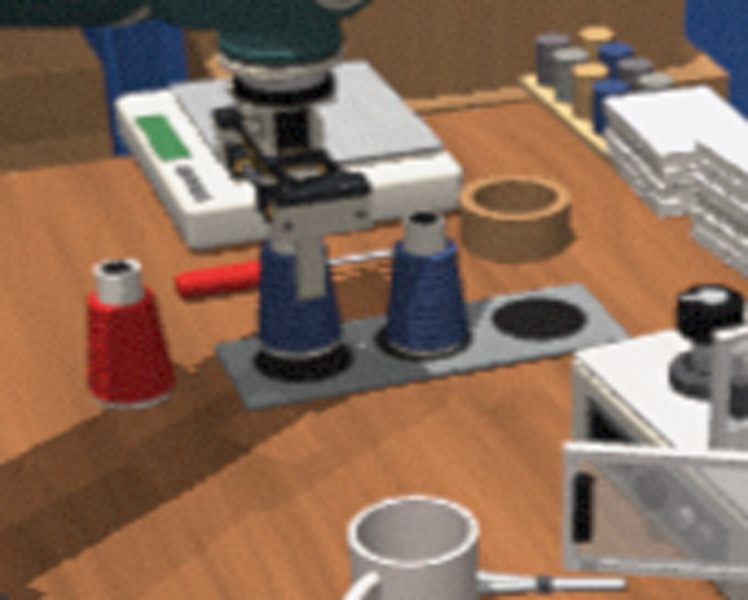

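>>> apply_moves:
  series:
    - [[0.1,0.01,0],0,-0.4]
    - [[0.16,0.01,0],0,-0.4]
    - [[0.185,0.01,0],0,-0.4]
    - [[0.185,0.01,0],0,-0.4]

```text
time_s: 42.42
ee_pos: [0.4078, 0.2847, 0.0674]
orientation: [0.501, 0.499, 0.501, -0.499]
ft_force: [-0.2, -0.2, -1.5]
gripper_width: 0.601
```

>>> apply_moves:
  series:
    - [[0,0,0],0,0.6]
    - [[0,0,0],0,0.6]
    - [[0,0,0],0,0.6]
    - [[-0.3,0,0],0,0.6]
    - [[-0.7,0,0],0,0.6]
    - [[-1,0,0],0,0.6]
    - [[-1,0,0],0,0.6]

```text
time_s: 43.3
ee_pos: [0.4087, 0.2852, 0.17]
orientation: [0.502, 0.5, 0.501, -0.497]
ft_force: [-0.3, -0.4, -0.8]
gripper_width: 0.801
```

>>> apply_moves:
  series:
    - [[-0.5,0.3,0.4],0,0.4]
    - [[-1,0.6,0.9],0,0.4]
    - [[-1,0.7,0.9],0,0.4]
    - [[-1,0.7,0.9],0,0.4]

```text
time_s: 43.8
ee_pos: [0.4792, 0.1943, 0.2673]
orientation: [0.501, 0.499, 0.501, -0.499]
ft_force: [-0.0, 0.1, 0.2]
gripper_width: 0.7
```

```bash
python3 st.py .626 .0143 .27; python3 -c "
from cones import *
c=grab('side','side16')
cv2.imwrite('pics/s16.png',cv2.resize(c['color'][150:300,190:360,::-1],None,fx=4.4,fy=4,interpolation=cv2.INTER_CUBIC))
c=grab('top','top16'); find(c,.128)"
```

```text
t 43.8 ee [0.4792 0.1943 0.2673] zyaw -89.82 j1 0.34 j6 1.903 F [-0.   0.1  0.2] w 0.7
shift/0.1 [-0.027  1.462  1.804]
0.128 [195. 279.] 111 [0.4084 0.2845 0.1276] [0.4082 0.2848 0.1286]
0.128 [423. 278.] 82 [ 0.4089 -0.3088  0.1263] [ 0.4105 -0.3089  0.1249]
0.128 [457. 278.] 100 [ 0.4116 -0.3984  0.1257] [ 0.4116 -0.3977  0.1245]
```

View pics/s16.png

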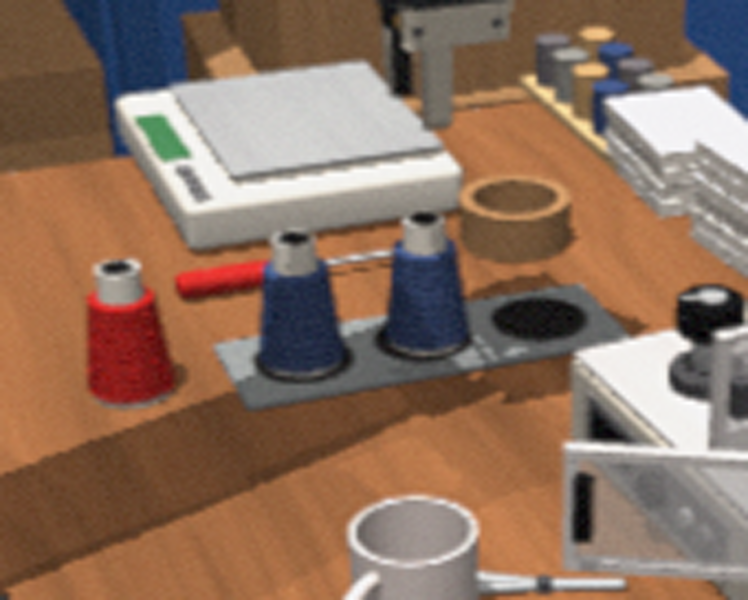

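View pics/top16.png

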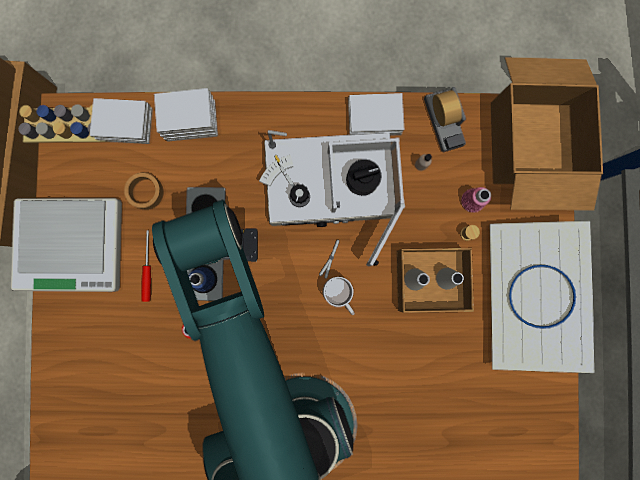

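Both cones stand on their pads. Back to the knob for the trim.

>>> apply_moves:
  series:
    - [[0,0.4,0.5],0,0.4]
    - [[0,0.73,0.9],0,0.4]
    - [[0,0.73,0.9],0,0.4]

```text
time_s: 44.28
ee_pos: [0.5523, 0.1042, 0.2654]
orientation: [0.5, 0.498, 0.501, -0.5]
ft_force: [-0.8, 1.1, -0.5]
gripper_width: 0.701
```

>>> apply_moves:
  series:
    - [[0,0.4,0.5],0,0.4]
    - [[0,0.73,0.9],0,0.4]
    - [[0,0.73,0.9],0,0.4]

```text
time_s: 44.65
ee_pos: [0.6257, 0.0152, 0.2655]
orientation: [0.5, 0.498, 0.502, -0.5]
ft_force: [-0.7, 0.2, 0.0]
gripper_width: 0.702
```

>>> apply_moves:
  series:
    - [[0.3,0,0],0,0.4]
    - [[0.7,0,0],0,0.4]
    - [[0.8,0,0],0,0.4]
    - [[0.8,0,0],0,0.4]

```text
time_s: 45.15
ee_pos: [0.6248, 0.017, 0.1878]
orientation: [0.501, 0.498, 0.502, -0.498]
ft_force: [-0.2, 0.1, 0.7]
gripper_width: 0.702
```

```bash
python3 st.py .6260 .0143 .141
```

```text
t 45.15 ee [0.6248 0.017  0.1878] zyaw -89.63 j1 -0.01 j6 1.551 F [-0.2  0.1  0.7] w 0.702
shift/0.1 [0.468 0.012 0.027]
```

>>> apply_moves:
  series:
    - [[0.2,0.01,0.027],0,0.4]
    - [[0.45,0.01,0.027],0,0.4]
    - [[0.465,0.01,0.027],0,0.4]
    - [[0.465,0.01,0.027],0,-0.5]
    - [[0.465,0.01,0.027],0,-0.5]
    - [[0.465,0.01,0.027],0,-0.5]
    - [[0.465,0.01,0.027],0,-0.5]
  squeeze: 35

```text
time_s: 46.02
ee_pos: [0.6268, 0.014, 0.1423]
orientation: [0.501, 0.499, 0.501, -0.498]
ft_force: [-0.6, 6.6, 3.6]
gripper_width: 0.489
```

>>> apply_moves:
  series:
    - [[0,0,0],0.06,-0.5]
    - [[0,0,0],0.12,-0.5]
    - [[0,0,0],0.157,-0.5]
    - [[0,0,0],0.157,-0.5]

```text
time_s: 46.52
ee_pos: [0.6268, 0.0138, 0.1423]
orientation: [0.439, 0.555, 0.439, -0.553]
ft_force: [-0.6, 4.7, 3.9]
gripper_width: 0.488
```

```bash
python3 st.py .6260 .0143 .141
```

```text
t 46.52 ee [0.6268 0.0138 0.1423] zyaw -103.2 j1 -0.02 j6 1.782 F [-0.6  4.7  3.9] w 0.488
shift/0.1 [ 0.013 -0.009 -0.003]
```

>>> apply_moves:
  series:
    - [[0,0,0],0,0.4]
    - [[0,0,0],0,0.4]
    - [[0,0,0],0,0.4]
    - [[-0.4,0,0],0,0.4]
    - [[-1,0,0],0,0.4]
    - [[-1,0,0],0,0.4]

```text
time_s: 47.28
ee_pos: [0.6277, 0.013, 0.2464]
orientation: [0.441, 0.556, 0.438, -0.552]
ft_force: [0.0, -0.6, -0.7]
gripper_width: 0.699
```

>>> apply_moves:
  series:
    - [[-0.5,-0.5,0],0,0.4]
    - [[-0.5,-1,0],0,0.4]
    - [[-0.5,-1,0],0,0.4]

```text
time_s: 47.65
ee_pos: [0.527, 0.0365, 0.2925]
orientation: [0.44, 0.555, 0.439, -0.553]
ft_force: [0.3, 0.2, -0.2]
gripper_width: 0.701
```

>>> apply_moves:
  series:
    - [[0,-0.5,0.4],0,0]
    - [[0,-1,0.9],0,0]
    - [[0,-1,0.9],0,0]

```text
time_s: 48.02
ee_pos: [0.4096, -0.0301, 0.291]
orientation: [0.439, 0.555, 0.438, -0.554]
ft_force: [0.1, -0.0, -0.1]
gripper_width: 0.501
```

```bash
python3 st.py .45 -.2 .28
python3 - <<'E'
from ptr import *
from ptr2 import ptr2
kn=np.array([.6282,.0147])
c=grab('top','top17'); ptr(c,kn); ptr2(c,kn,None)
cv2.imwrite('pics/win17.png',cv2.resize(c['color'][148:205,262:312,::-1],None,fx=12,fy=10,interpolation=cv2.INTER_NEAREST))
E
```

```text
t 48.02 ee [ 0.4096 -0.0301  0.291 ] zyaw -103.29 j1 -0.14 j6 1.667 F [ 0.1 -0.  -0.1] w 0.501
shift/0.1 [0.111 0.784 1.56 ]
brass 18 [0.7294 0.075 ] ang from knob 30.81 axis 29.2 r 0.1178
arm 0.03 28 30.47
arm 0.06 13 31.74
arm 0.085 14 31.61
brass ang 31.67 r 0.1186 w 1336
tip 0.078 ang 35.82 w 209 bg 178
tip 0.083 ang 32.11 w 190 bg 188
tip 0.088 ang 31.82 w 601 bg 188
```

View pics/win17.png

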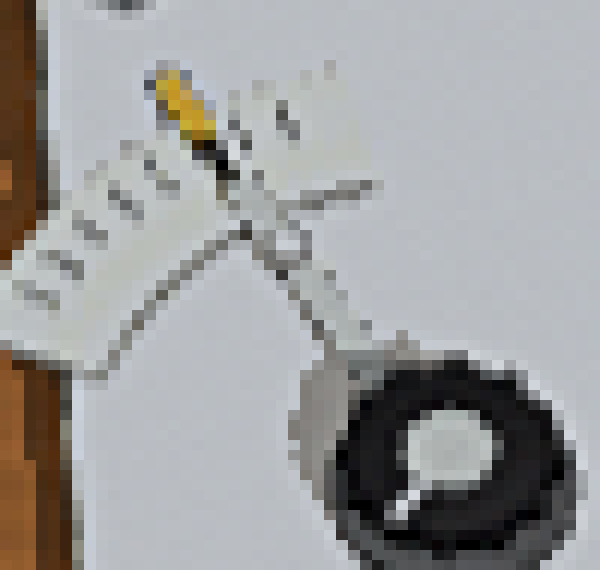

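The pointer now agrees with the marker within about 0.2° (tip 31.8° against brass 31.7°, and 30.9° against 30.85° by knob angle). Next is the door, so I'll compute the approach and the push arc.

```bash
cat > door.py <<'E'
from st import *
yaw=np.radians(3.87); O=np.array([.6670,-.0677])
R2=np.array([[np.cos(yaw),-np.sin(yaw)],[np.sin(yaw),np.cos(yaw)]])
H=O+R2@[-.087,-.172]
def pos(q,rho=.125,off=.0125):
    ph=np.pi/2+(1.10-q)+yaw
    d=np.array([np.cos(ph),np.sin(ph)]); n=np.array([-d[1],d[0]])
    return H+rho*d+off*n, np.degrees(ph)-180
def show(qs,z,**k):
    s,R=st(); zy=np.degrees(np.arctan2(R[1,2],R[0,2]))
    print('ee',np.round(s['ee_pos'],4),'zyaw',zy.round(2),'F',np.round(s['ft_force'],1))
    for q in qs:
        p,t=pos(q,**k); d=R.T@(np.r_[p,z]-s['ee_pos']); print(round(q,3),p.round(4),'shift',(d/.1).round(3),'turn',round(np.radians(zy-t)/1.5,3))
E
python3 -c "
from door import *
print(H); show([.09],.29,off=.05)"
```

```text
[ 0.59180716 -0.24517968]
ee [ 0.41   -0.03    0.2911] zyaw -103.29 F [0.4 0.1 1.1]
0.09 [ 0.458 -0.23 ] shift [0.012 0.927 1.836] turn -0.873
```

>>> apply_moves:
  series:
    - [[0,0.3,0.5],0,-1]
    - [[0,0.46,0.92],0,-1]
    - [[0,0.46,0.92],0,-1]

```text
time_s: 48.45
ee_pos: [0.436, -0.131, 0.2896]
orientation: [-0.438, -0.554, -0.439, 0.555]
ft_force: [0.4, 0.5, -0.1]
gripper_width: 0.227
```

>>> apply_moves:
  series:
    - [[0,0.3,0.5],-0.12,-1]
    - [[0,0.46,0.92],-0.24,-1]
    - [[0,0.46,0.92],-0.36,-1]
    - [[0,0.46,0.92],-0.48,-1]
    - [[0,0.46,0.92],-0.6,-1]
    - [[0,0.46,0.92],-0.72,-1]
    - [[0,0.46,0.92],-0.84,-1]
    - [[0,0.46,0.92],-0.873,-1]
    - [[0,0.46,0.92],-0.873,-1]

```text
time_s: 49.58
ee_pos: [0.4596, -0.2283, 0.2904]
orientation: [0.686, 0.172, 0.686, -0.172]
ft_force: [-0.2, -0.2, 0.8]
gripper_width: 0.006
```

```bash
python3 -c "
from door import *
show([.09],.148,off=.05)"
```

```text
ee [ 0.4596 -0.2283  0.2904] zyaw -28.14 F [-0.2 -0.2  0.8]
0.09 [ 0.458 -0.23 ] shift [ 1.424 -0.023 -0.004] turn 0.001
```

>>> apply_moves:
  series:
    - [[0.4,-0.02,0],0,-1]
    - [[0.8,-0.02,0],0,-1]
    - [[1,-0.02,0],0,-1]

```text
time_s: 49.95
ee_pos: [0.4576, -0.2301, 0.1888]
orientation: [0.685, 0.173, 0.687, -0.172]
ft_force: [0.6, 0.2, 0.4]
gripper_width: 0.005
```

>>> apply_moves:
  series:
    - [[0.3,0,0],0,-1]
    - [[0.42,0,0],0,-1]
    - [[0.42,0,0],0,-1]

```text
time_s: 50.32
ee_pos: [0.4579, -0.2306, 0.1491]
orientation: [0.686, 0.172, 0.686, -0.172]
ft_force: [-0.3, 0.8, -0.1]
gripper_width: 0.004
```

```bash
python3 -c "
from door import *
show(np.arange(.09,1.2,.1),.148)
c=grab('top','top18')
cv2.imwrite('pics/t18.png',cv2.resize(c['color'][120:320,255:485,::-1],None,fx=3.4,fy=3))"
```

```text
ee [ 0.4579 -0.2306  0.1491] zyaw -28.17 F [-0.3  0.8 -0.1]
0.09 [ 0.4758 -0.197 ] shift [ 0.011  0.381 -0.001] turn 0.001
0.19 [ 0.4812 -0.1857] shift [ 0.011  0.507 -0.007] turn 0.068
0.29 [ 0.4877 -0.1749] shift [ 0.011  0.632 -0.   ] turn 0.134
0.39 [ 0.4952 -0.1649] shift [0.011 0.756 0.019] turn 0.201
0.49 [ 0.5037 -0.1556] shift [0.011 0.878 0.05 ] turn 0.268
0.59 [ 0.5131 -0.1473] shift [0.011 0.996 0.093] turn 0.334
0.69 [ 0.5233 -0.1399] shift [0.011 1.109 0.148] turn 0.401
0.79 [ 0.5341 -0.1336] shift [0.011 1.215 0.214] turn 0.468
0.89 [ 0.5455 -0.1284] shift [0.011 1.315 0.29 ] turn 0.534
0.99 [ 0.5574 -0.1244] shift [0.011 1.407 0.376] turn 0.601
1.09 [ 0.5697 -0.1215] shift [0.011 1.49  0.47 ] turn 0.668
1.19 [ 0.5821 -0.1199] shift [0.011 1.563 0.573] turn 0.734
```

View pics/t18.png

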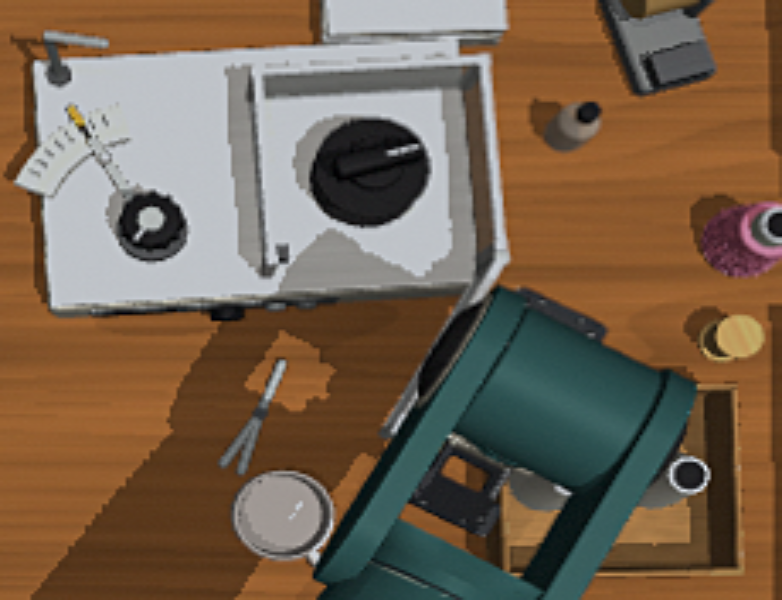

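>>> apply_moves:
  series:
    - [[0,0.2,0],0,-1]
    - [[0,0.38,0],0,-1]
    - [[0,0.45,0],0.034,-1]
    - [[0,0.51,-0.01],0.068,-1]
    - [[0,0.57,0],0.1,-1]
    - [[0,0.63,0],0.134,-1]
    - [[0,0.69,0.01],0.17,-1]
    - [[0,0.756,0.02],0.2,-1]
    - [[0,0.82,0.03],0.234,-1]
    - [[0,0.88,0.05],0.268,-1]
    - [[0,0.94,0.07],0.3,-1]
    - [[0,0.99,0.09],0.334,-1]

```text
time_s: 51.88
ee_pos: [0.513, -0.1472, 0.1499]
orientation: [0.622, 0.337, 0.621, -0.337]
ft_force: [-0.2, -1.8, -0.5]
gripper_width: 0.005
```

```bash
python3 -c "
from door import *
show([.59,.64,.69,.74,.79,.84,.89,.94,.99,1.04,1.09,1.12],.148)
c=grab('top','top19')
cv2.imwrite('pics/t19.png',cv2.resize(c['color'][120:320,255:485,::-1],None,fx=3.4,fy=3))"
```

```text
ee [ 0.513  -0.1472  0.1499] zyaw -56.94 F [-0.2 -1.8 -0.5]
0.59 [ 0.5131 -0.1473] shift [0.019 0.    0.001] turn -0.0
0.64 [ 0.5181 -0.1435] shift [ 0.019  0.063 -0.003] turn 0.033
0.69 [ 0.5233 -0.1399] shift [ 0.019  0.126 -0.005] turn 0.066
0.74 [ 0.5286 -0.1366] shift [ 0.019  0.188 -0.003] turn 0.1
0.79 [ 0.5341 -0.1336] shift [0.019 0.251 0.001] turn 0.133
0.84 [ 0.5398 -0.1308] shift [0.019 0.313 0.009] turn 0.166
0.89 [ 0.5455 -0.1284] shift [0.019 0.375 0.02 ] turn 0.2
0.94 [ 0.5514 -0.1262] shift [0.02  0.436 0.034] turn 0.233
0.99 [ 0.5574 -0.1244] shift [0.02  0.497 0.051] turn 0.266
1.04 [ 0.5635 -0.1228] shift [0.02  0.556 0.071] turn 0.3
1.09 [ 0.5697 -0.1215] shift [0.02  0.615 0.094] turn 0.333
1.12 [ 0.5734 -0.1209] shift [0.02  0.649 0.109] turn 0.353
```

View pics/t19.png

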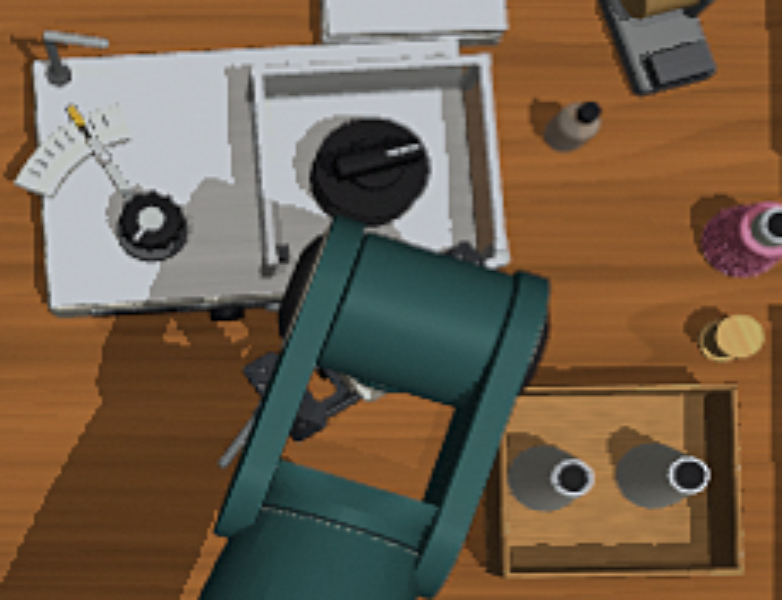

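>>> apply_moves:
  series:
    - [[0.02,0.063,0],0.033,-1]
    - [[0.02,0.126,0],0.066,-1]
    - [[0.02,0.188,0],0.1,-1]
    - [[0.02,0.251,0],0.133,-1]
    - [[0.02,0.313,0.01],0.166,-1]
    - [[0.02,0.375,0.02],0.2,-1]
    - [[0.02,0.436,0.034],0.233,-1]
    - [[0.02,0.497,0.05],0.266,-1]
    - [[0.02,0.53,0.06],0.283,-1]
    - [[0.02,0.556,0.07],0.3,-1]
    - [[0.02,0.556,0.07],0.3,-1]

```text
time_s: 53.3
ee_pos: [0.5629, -0.1231, 0.1472]
orientation: [0.531, 0.467, 0.531, -0.467]
ft_force: [-0.5, 0.8, -1.4]
gripper_width: 0.009
```

```bash
python3 -c "
from door import *
show([1.07,1.1,1.12],.148)
c=grab('top','top20')
cv2.imwrite('pics/t20.png',cv2.resize(c['color'][120:320,255:485,::-1],None,fx=3.4,fy=3))
c=grab('side','side20')
cv2.imwrite('pics/s20.png',cv2.resize(c['color'][180:340,290:460,::-1],None,fx=4,fy=3.7))"
```

```text
ee [ 0.5629 -0.1231  0.1472] zyaw -82.63 F [-0.5  0.8 -1.4]
1.07 [ 0.5672 -0.122 ] shift [-0.008  0.044 -0.005] turn 0.021
1.1 [ 0.5709 -0.1213] shift [-0.008  0.082 -0.007] turn 0.041
1.12 [ 0.5734 -0.1209] shift [-0.008  0.107 -0.008] turn 0.054
```

View pics/s20.png

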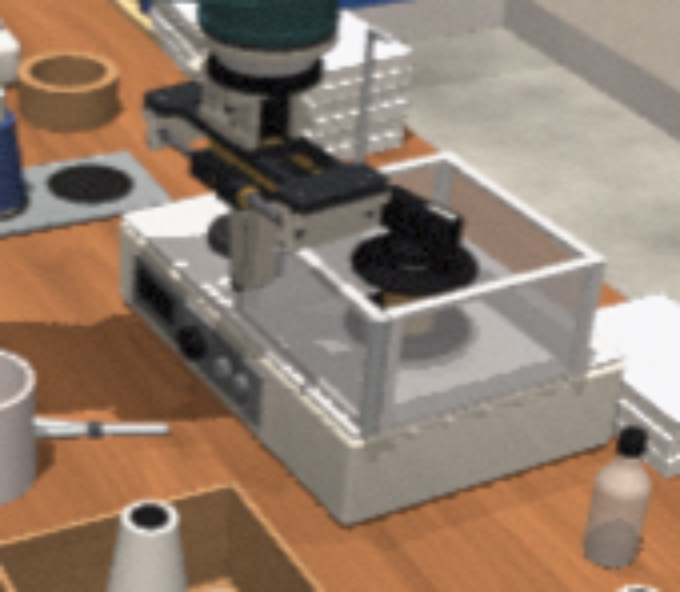

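The force dropped to zero, so the door has snapped home. One gentle confirming push, then I'll retreat.

>>> apply_moves:
  series:
    - [[0,0.05,0],0.03,-1]
    - [[0,0.1,0],0.04,-1]
    - [[0,0.1,0],0.04,-1]

```text
time_s: 53.78
ee_pos: [0.5697, -0.1222, 0.1471]
orientation: [0.515, 0.481, 0.519, -0.485]
ft_force: [-35.1, -1.5, 13.6]
gripper_width: 0.005
```

>>> apply_moves:
  series:
    - [[0,-0.2,0],0,-1]
    - [[0,-0.8,0],0,-1]
    - [[0,-1,0],0,-1]

```text
time_s: 54.15
ee_pos: [0.4709, -0.1288, 0.147]
orientation: [0.517, 0.483, 0.517, -0.483]
ft_force: [-0.5, -0.3, 0.3]
gripper_width: 0.002
```

>>> apply_moves:
  series:
    - [[-0.5,0,0],0,-1]
    - [[-1,0,0],0,-1]
    - [[-1,-0.5,0],0,-1]
    - [[-1,-0.8,0],0,-1]

```text
time_s: 54.65
ee_pos: [0.3919, -0.1342, 0.2476]
orientation: [0.517, 0.483, 0.517, -0.482]
ft_force: [-0.6, -0.1, -0.6]
gripper_width: 0.007
```

Run:
```python
from st import *
from ptr import ptr
from ptr2 import ptr2
from cones import *
rel([.4,-.1,.3])
c=grab('top','top21'); s=grab('side','side21'); P,w,m,r=winder(c); z=P[...,2]
kn=np.array([.6282,.0147]); ptr(c,kn); ptr2(c,kn,None); find(c,.128)
k=np.zeros_like(w); k[150:195,340:390]=1; mm=w&(z>.2)&(z<.22)&k
print('nut',cv2.minAreaRect(P[mm][:,:2].astype(np.float32)*1000),mm.sum())
yaw=np.radians(3.87);R=np.array([[np.cos(yaw),-np.sin(yaw)],[np.sin(yaw),np.cos(yaw)]])
q=(P[...,:2]-[.6689,-.0677])@R
mm=(z>.183)&(z<.196)&(q[...,1]>-.15)&(q[...,1]<-.015)&(q[...,0]<-.05)&(q[...,0]>-.2)
a=q[mm]; print('door',len(a)); L=cv2.fitLine(a.astype(np.float32),cv2.DIST_HUBER,0,.01,.01).ravel(); print(L, 'open angle deg',np.degrees(np.arctan2(L[0],L[1])))
```

```text
t 54.65 ee [ 0.3919 -0.1342  0.2476] zyaw -86.04 j1 -0.39 j6 1.11 F [-0.6 -0.1 -0.6] w 0.007
shift/0.1 [-0.524  0.105 -0.335]
brass 18 [0.7294 0.075 ] ang from knob 30.81 axis 29.2 r 0.1178
arm 0.03 28 31.17
arm 0.06 15 30.99
arm 0.085 13 31.19
brass ang 31.68 r 0.1186 w 1364
tip 0.078 ang 35.83 w 214 bg 180
tip 0.083 ang 32.08 w 196 bg 190
tip 0.088 ang 31.81 w 615 bg 190
0.128 [196. 239.] 123 [0.5125 0.2839 0.1276] [0.5122 0.284  0.1279]
0.128 [195. 279.] 122 [0.4071 0.2854 0.1276] [0.4081 0.2848 0.1278]
0.128 [424. 279.] 63 [ 0.4089 -0.3128  0.1261] [ 0.4099 -0.3122  0.1242]
0.128 [457. 278.] 103 [ 0.4116 -0.3984  0.1264] [ 0.4113 -0.3979  0.1245]
nut ((675.1682739257812, -152.60800170898438), (18.96632194519043, 66.1648178100586), 16.250537872314453) 201
door 177
[ 0.00222464 -0.9999975  -0.08757807 -0.08244275] open angle deg 179.87253
```

View pics/top21.png

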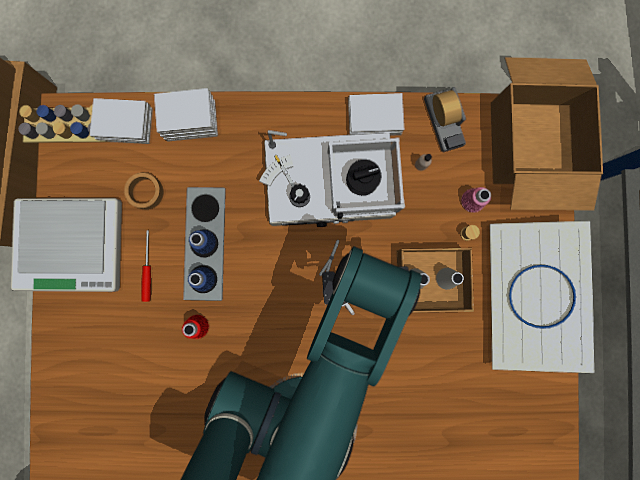

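View pics/side21.png

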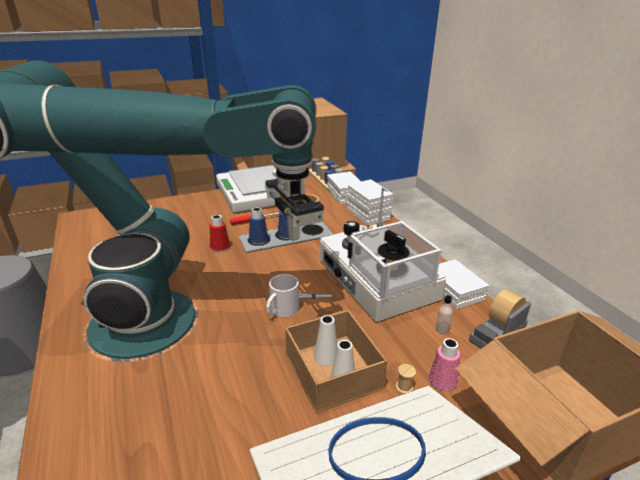

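Final checks pass, so I'm handing in.

```bash
python3 -c "
from h import *
print(env.sign_off())"
```

```text
the job is handed in; nothing more can be done
None
```

The job is handed in after about 55 s of robot time. All the asked-for steps are done, and my last camera checks showed nothing wrong.

- **Cores:** both empty cores stand in the cardboard empties box.
- **Cones:** only two navy cones were present. One stands on the near pad, within about 1 mm of its centre. The other is on the middle pad, about 3.5 mm off centre, so not perfect. The red and pink look-alikes were left alone.
- **Nut:** the bar turned about 1.24 rad clockwise, to a reading of about 1.34. It was still there at the end, so it is locked.
- **Tension knob:** turned about 3.05 rad clockwise in three grips. The pointer sits within about 0.3° (0.5 mm) of the brass marker, and the marker has not moved.
- **Door:** closed after the nut was locked. It snapped home by itself, and the view from above shows it parallel to its shut line within 0.2°.

**Forces and camera offset:** the first knob and nut grips were 2–3 mm off centre, because the camera reads x a little long there. That gave about 35 N sideways at the fingers until I regripped the knob centred. My confirming push on the closed door reached 38 N at the wrist, and setting the first cone down gave a brief 25 N.

**Bystanders:** in the final pictures the bystander objects looked unmoved by eye; I did not re-measure them. I noticed no knocked object during the run.

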